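# Stand the photo strip panel on the display stand

### The job

The thin photo strip panel lies flat on the computer case, too thin to get a proper hold of there. Slide it lengthwise out over the side of the case that faces the display stand, keeping it flat, until its end sticks out far enough to take between the fingers; grip it there across its width and lay it pictures up on the wooden display stand, straight and centred, with its lower end down on the ledge and its back flat against the sloping board. Do not drop it, and leave the other things on the desk where they are.

Things in the scene. Friction and masses are not known exactly. Their poses are not given: they have to be found in the camera images.
- computer: Black flat desktop computer case on the desk, immovable, 290 (x) x 320 (y) x 92 mm high, flat top. Origin: centre of its underside. x points away from its front bezel (which faces the robot and adds 11 mm), y to the robot's left. The panel lies on it, with a loose low thing on either side, as little as 6 mm from the panel.
- case_edge (a point): Middle of the top edge of the case's -y side (the side that faces the stand), at the height of its top, 92 mm above the desk. The edge runs along the case's x axis; its axes are the case's; past it, to -y, there is free space down to the desk.
- panel: Stiff white strip with three dull pictures on top, 50 (x) x 170 (y) x 3 mm thick, 55-100 g, loose. Origin: centre of underside; y along its length, z out of the picture face. Starts face up on the case, its length across the -y edge, its end 15 to 60 mm short of it. Slides easily: drawn by shut fingertips pressed on it with 5 to 20 N, or pushed at its far end.
- panel_end (a point): Middle of the panel's short end that is nearest the -y edge of the case, on its underside (85 mm along -y from the panel's origin).
- stand: Wooden display stand, like a little lectern, immovable, base 150 x 80 x 12 mm. Origin: on the desk, midway between its sides; x points level from its low front to its high back, pointing ahead of the robot and 30 to 65 degrees to its right. The foot of its slope lies at x = -55 mm, 24 mm above the desk. Its place is sometimes exchanged with the pen cup's.
- rest: The stand's sloping board, smooth varnished wood, 66 mm wide, 115 mm long, 38 degrees from level. Origin: middle of the corner where its face meets the ledge; x up the slope, y across, z out of the face. The ledge is a strip standing 14 mm out of the face. With its lower end on the ledge the panel reaches 55 mm past the board's top, with free space behind that part for fingers.
- note_block: Bystander: paper note block, 76 x 90 x 28 mm, loose on the case, beside the panel on the side away from the robot. Origin: centre of its underside.
- disk_drive: Bystander: grey external drive, 74 x 112 x 19 mm, loose on the case, beside the panel on the robot's side. Origin: centre of its underside.
- pen_cup: Bystander: steel pen cup, 76 mm across, with pens reaching 165 mm up, loose on the desk. Origin: centre of its underside.
- stapler: Bystander: black stapler, 130 x 36 x 48 mm, loose on the desk. Origin: centre of its underside.
- calculator: Bystander: black desk calculator, 140 x 80 x 15 mm, loose on the desk. Origin: centre of its underside.
- mug: Bystander: white mug, 80 mm across, 92 mm high, loose on the desk. Origin: centre of its underside.
- tape_dispenser: Bystander: black tape dispenser, 135 x 52 x 93 mm, loose on the desk. Origin: centre of its underside.
- mouse: Bystander: black computer mouse, 105 x 60 x 33 mm, loose on the desk. Origin: centre of its underside.

How it is judged:
On the way:
1. the panel lies flat on the case with its end sticking out at least 25 mm past the case's -y edge (y of panel_end in the frame of case_edge below -0.025 m and z of panel in the frame of case_edge between -0.004 and 0.004 m and angle between panel's own z axis and vertical below 0.05 rad), for 0.2 s.
At the end, for the whole second after the job is handed in: The panel lies released and at rest on the stand, pictures up, its back flat on the board (within 4 mm and 3.4 degrees), its lower end on the ledge (within 6 mm along the slope), centred within 12 mm and straight within about 7 degrees (x of panel in the frame of rest between 0.081 and 0.091 m and y of panel in the frame of rest between -0.012 and 0.012 m and z of panel in the frame of rest between -0.004 and 0.004 m and angle between the z axis of panel and the z axis of rest, either way round below 0.06 rad and angle between the y axis of panel and the x axis of rest, either way round below 0.12 rad and angle between panel's own z axis and vertical below 1 rad and contact force between the fingers and panel below 0.05 N and linear speed of panel below 0.02 m/s); the robot touches nothing.
It fails at once if the panel is dropped or tossed (faster than 0.5 m/s with no finger on it) (linear speed of panel above 0.5 m/s and contact force between the fingers and panel below 0.02 N).
It fails at once if the panel falls to the desk (height (world z) of panel below 0.03 m).
It fails at once if a bystander is moved by more than 30 mm (distance of any of note_block, disk_drive, pen_cup, stapler, calculator, mug, tape_dispenser, mouse from where it was at the start of the episode above 0.03 m).
It also fails if it takes over 61 s, if anything falls off the work surface, if the arm or the gripper's body presses on something with over 40 N, if the wrist force passes 120 N, or if a joint passes its speed limit or range.

### The arm

A 6-joint arm with a two-finger parallel gripper is mounted at the origin on the work surface. World frame = base frame: x ahead of the robot, y to its left, z up, the work surface at z = 0. Lengths are in m, angles in rad, forces in N, time in s.
With the tool pointing down it reaches from about 0.325 to 0.9 m from the base axis. Payload 6.1 kg.
Tool frame: the origin (TCP) lies at the very end of the fingers, on their centre line; the grasp point (between the pads) lies 19 mm behind it; z points along the fingers, y is the direction in which the jaws open and shut (so a half turn about z gives the same grasp; the last joint's range is limited). The gripper opens to 87 mm and grips with 3 to 60 N. Pads are 19 mm wide; open, the fingers measure 117 mm over their backs; the gripper's body (75 mm by 190 mm) begins 51 mm behind the grasp point.
Start: joints at [-1.427, 0.22, 1.526, -0, 1.395, -0.126], TCP at [0.167, -0.602, 0.223] pointing down, gripper open.
Joint ranges: [-2.98, 2.98], [-0.91, 2.08], [0.09, 2.57], [-1.24, 4.39], [0.2, 2.65], [-2.68, 2.68]. Speed limits (rad/s): [2.57, 2.57, 3.01, 3.14, 3.14, 3.14].

### API

Orientations are given as [roll, pitch, yaw] about the fixed x, y, z axes, in that order (R = Rz(yaw) Ry(pitch) Rx(roll)).
In Python, from workcell import * gives the robot as it stands.
- The arm moves only by the tool send_rows, never from a script. Its argument "increments" is a list that holds one entry, the list of rows, each a list of 7 numbers: the turn, a rotation vector about the tool's x, y, z in degrees, then the shift along the tool's x, y, z in cm, then the closure, from -1 (fully open) to 1 (shut). A call has exactly 8 rows; each row shifts and turns the commanded pose from where the row before left it, along the tool's axes as they then stand; what a row does not reach is not made up. A row lasts 1/12 s, in which the tool goes at most 41.7 mm and 7.16 degrees, less where a joint would pass 70% of its speed; a pose out of reach is approached as far as the arm can. A call with a gripper value outside its range is refused whole. The fingers move at their own pace and stop on an object; "newtons" is the grip in N (left out, the last holds). Time passes only in rows, so rows that do not move let the fingers close, or fill a call up. It gives the time, the measured TCP pose, the force and the opening at its end, in the units of the state.
- state(): the state, without advancing time (a new reading comes with each control period).
- grab_frame(name): name is "scene" or "top"; returns a dict with "pixels" (384x512x3 uint8, red, green, blue), "camera_matrix" (3x3 intrinsics, pixels), "dist_coeffs" ([k1, k2, p1, p2, k3] as OpenCV has them; the pictures are not rectified), "extrinsics" (4x4, takes a point from camera to world coordinates). Camera axes: x right, y up, looking along -z (the intrinsics and any distortion apply to the point x, -y, -z); pixel columns grow to the right and rows downward; lengths in m; the calibration is good to about 2 mm. A picture is of the moment at which its call begins. There is no depth.
- hand_in(): hands the job in, once; it reports no verdict.
The state is a dict: "clock": time; "joint_pos": joint angles; "qd": joint speeds; "joint_efforts": joint torques, N m; "eef_pos": TCP position; "tool_rot": TCP orientation; "contact_force": force on the tool from outside, world axes, zero at the start; "ft_torque": the same for the moment, N m; "width": finger opening in m.
Only numpy, scipy, OpenCV 4.12 (cv2) and the standard library are available. Lean on these libraries where they do the work, as an engineer would, in place of code of your own. Each camera call takes 0.05 s, during which the arm holds its last target.

## Working session

There is one attempt and no reset: what is moved stays moved. The work goes in short steps, Python scripts to look and compute and a tool call to move; the robot and the scene stay as the last step left them, time stands still between calls to the robot, and variables do not carry over. Pictures are saved under pics/ and viewed, and the job is handed in when it is done.

Besides the shell and the picture viewer there is one more tool, called after "Request:" in YAML: its name, and indented under it one key for each argument. send_rows: Moves the arm, as the interface text tells. Its arguments: {"type":"object","properties":{"increments":{"type":"array","items":{"type":"array","items":{"type":"array","items":{"type":"number"}}}},"newtons":{"type":"number"}},"required":["increments"]}

```bash
ls -la; mkdir -p pics; python3 - <<'E'
from workcell import *
import cv2,pickle
print(state())
for n in("scene","top"):
    f=grab_frame(n); pickle.dump(f,open(f"pics/{n}0.pkl","wb"))
    cv2.imwrite(f"pics/{n}0.png",f["pixels"][:,:,::-1])
    print(n,f["camera_matrix"],f["dist_coeffs"],f["extrinsics"])
E
```

```text
total 12
drwxr-xr-x  3 agent agent 4096 Dec  7 16:01 .
drwxr-xr-x 23 root  root  4096 Dec  7 16:01 ..
drwxr-xr-x  2 agent agent 4096 Dec  7 16:01 pics
{'clock': 0.0, 'joint_pos': array([-1.42705479e+00,  2.21202013e-01,  1.52761469e+00,  1.15263084e-05,
        1.39468279e+00, -1.26117125e-01]), 'qd': array([-0.00049817,  0.00044628, -0.00075343,  0.00100137,  0.00112098,
       -0.0004712 ]), 'joint_efforts': array([-9.05965644e-04, -4.94616365e+01, -3.87376499e+01,  6.96982490e-02,
        5.68697671e-02, -1.20125933e-04]), 'eef_pos': array([ 0.16652303, -0.60176998,  0.22145029]), 'tool_rot': array([-3.13970238e+00, -2.51102176e-04,  2.69856396e-01]), 'contact_force': array([ 0.60025674, -0.41316217,  0.05472341]), 'ft_torque': array([ 0.02276768,  0.01687519, -0.02846782]), 'width': 0.08720626926384249}
scene [[408.55764887   0.         257.8356795 ]
 [  0.         408.55764887 193.88147261]
 [  0.           0.           1.        ]] [0.00876228 0.         0.         0.         0.        ] [[ 0.41650136 -0.78967856  0.45048239  1.08352691]
 [ 0.90906089  0.35541462 -0.21745976 -0.28788457]
 [ 0.01161528  0.50008821  0.86589657  1.0947307 ]
 [ 0.          0.          0.          1.        ]]
top [[415.23942604   0.         264.43103474]
 [  0.         415.23942604 188.33179042]
 [  0.           0.           1.        ]] [-0.12523658  0.          0.          0.          0.        ] [[-0.12695537  0.96484607 -0.23011823  0.32396575]
 [-0.99189195 -0.12482705  0.02384482 -0.015934  ]
 [-0.0057184   0.23127964  0.97287051  1.20510083]
 [ 0.          0.          0.          1.        ]]
```

View pics/scene0.png

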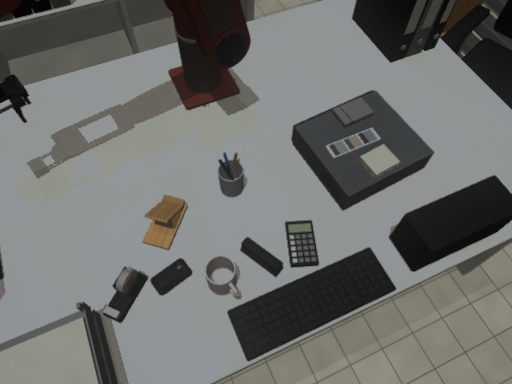

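View pics/top0.png

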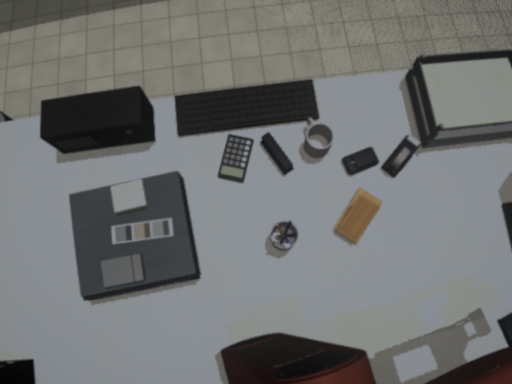

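```bash
cat > h.py <<'E'
import numpy as np,cv2,pickle
def ray(f,uv):
    uv=np.asarray(uv,float).reshape(-1,1,2)
    n=cv2.undistortPoints(uv,f["camera_matrix"],f["dist_coeffs"]).reshape(-1,2)
    d=np.c_[n[:,0],-n[:,1],-np.ones(len(n))]
    E=f["extrinsics"]; return E[:3,3],d@E[:3,:3].T
def onz(f,uv,z):
    o,d=ray(f,uv); return o+d*((z-o[2])/d[:,2])[:,None]
def onplane(f,uv,p,n):
    o,d=ray(f,uv); return o+d*(((p-o)@n)/(d@n))[:,None]
def proj(f,P):
    E=f["extrinsics"];c=(np.atleast_2d(P)-E[:3,3])@E[:3,:3]
    c=c*[1,-1,-1]
    return cv2.projectPoints(c,np.zeros(3),np.zeros(3),f["camera_matrix"],f["dist_coeffs"])[0].reshape(-1,2)
def crop(f,r,s,fn):
    x0,y0,x1,y1=r
    im=cv2.resize(f["pixels"][y0:y1,x0:x1,::-1],None,fx=s,fy=s,interpolation=cv2.INTER_CUBIC)
    im=np.clip(im.astype(float)*1.4,0,255).astype(np.uint8)
    cv2.imwrite(fn,im)
def L(n): return pickle.load(open(n,"rb"))
def two(fa,ua,fb,ub):
    oa,da=ray(fa,ua);ob,db=ray(fb,ub);da=da[0];db=db[0]
    t=np.linalg.lstsq(np.c_[da,-db],ob-oa,rcond=None)[0]
    A=oa+da*t[0];B=ob+db*t[1];return (A+B)/2,np.linalg.norm(A-B)
E
python3 - <<'E'
from h import *
t=L("pics/top0.pkl");s=L("pics/scene0.pkl")
crop(t,(60,160,210,310),5,"pics/t_case.png") if 0 else crop(t,(60,165,210,285),5,"pics/t_case.png")
crop(t,(320,175,400,255),7,"pics/t_stand.png")
crop(s,(285,85,445,205),5,"pics/s_case.png")
crop(s,(130,185,200,255),8,"pics/s_stand.png")
E
```

```text
(no output)
```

View pics/t_case.png

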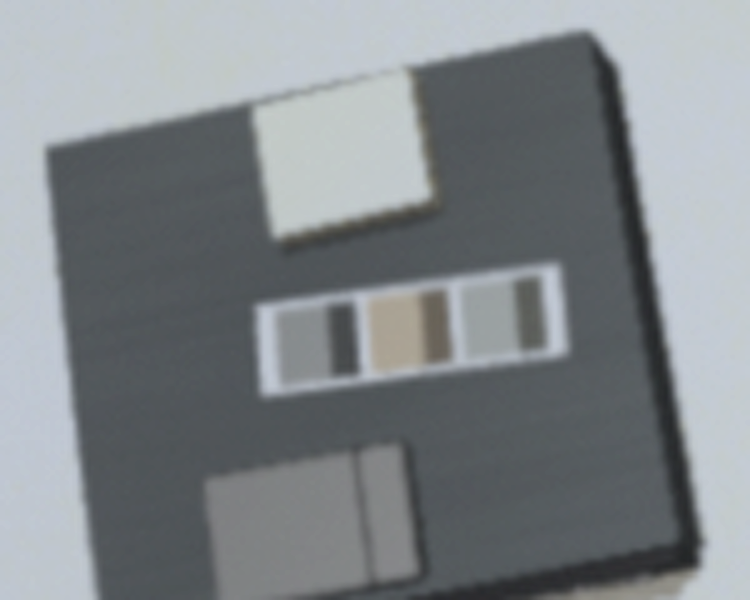

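View pics/t_stand.png

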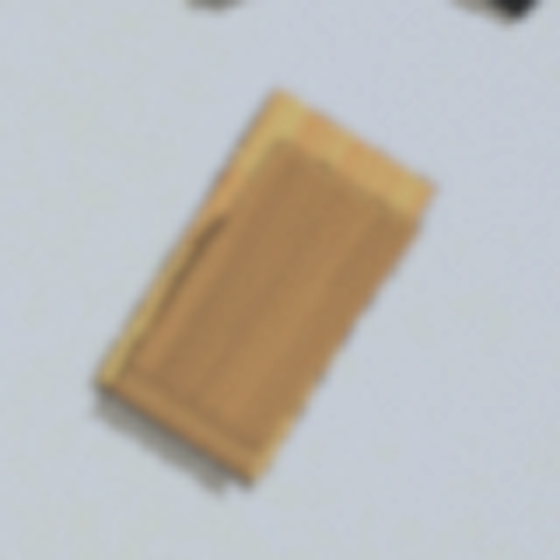

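View pics/s_case.png

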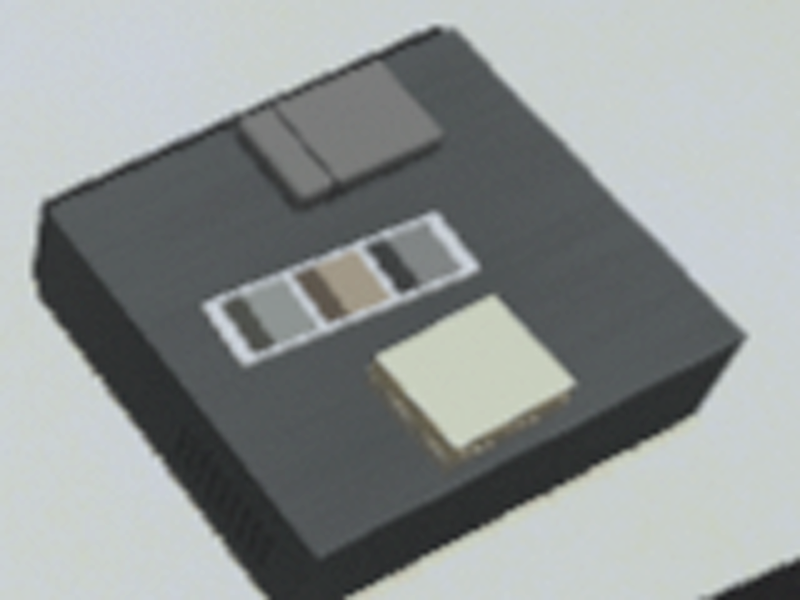

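View pics/s_stand.png

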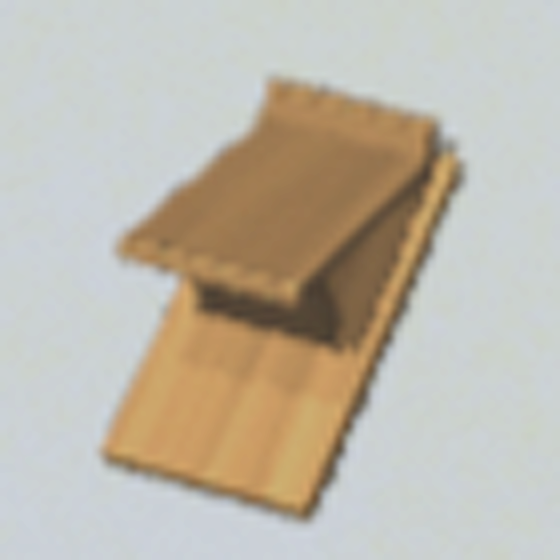

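```bash
python3 - <<'E'
from h import *
t=L("pics/top0.pkl");s=L("pics/scene0.pkl")
un=lambda p,k,o:(np.array(p,float)+.5)/k-.5+np.array(o)
def rep(name,P):
    P=np.array(P);n=len(P)
    print(name,P.round(4).tolist(),"sides",[round(float(np.linalg.norm(P[(i+1)%n]-P[i])),4) for i in range(n)],"c",P.mean(0).round(4))
ct=onz(t,un([(257,305),(560,263),(570,353),(263,396)],5,(60,165)),.095)
cs=onz(s,un([(437,210),(205,303),(245,366),(480,268)],5,(285,85)),.095)
rep("panel top",ct);rep("panel scene",cs)
for P in(ct,cs):
    d=(P[0]+P[3]-P[1]-P[2]);print("yaw of panel y",np.degrees(np.arctan2(d[1],d[0])))
# sub-pixel mask
for n,f,r in(("t",t,(100,205,185,255)),("s",s,(318,120,385,162))):
    k=8;x0,y0,x1,y1=r
    g=cv2.resize(f["pixels"][y0:y1,x0:x1].min(2),None,fx=k,fy=k,interpolation=cv2.INTER_CUBIC)
    m=(g>100).astype(np.uint8)
    c,_=cv2.findContours(m,cv2.RETR_EXTERNAL,cv2.CHAIN_APPROX_NONE)
    c=sorted(c,key=cv2.contourArea)[::-1]
    for q in c[:2]:
        W=onz(f,un(q.reshape(-1,2),k,(x0,y0)),.095)
        rr=cv2.minAreaRect(W[:,:2].astype(np.float32)*1000);print(n,rr,cv2.contourArea(q))
# case
rep("case top",onz(t,un([(48,148),(590,32),(690,540)],5,(60,165)),.092))
rep("case scene",onz(s,un([(445,30),(48,205),(320,558),(745,335)],5,(285,85)),.092))
# stand base
rep("base top",onz(t,un([(280,88),(437,187),(250,485),(100,383)],7,(320,175)),.012))
rep("base scene",onz(s,un([(105,455),(310,512),(458,155)],8,(130,185)),.012))
E
```

```text
panel top [[0.5362, 0.3882, 0.095], [0.5388, 0.218, 0.095], [0.489, 0.2166, 0.095], [0.4858, 0.3874, 0.095]] sides [0.1702, 0.0498, 0.1709, 0.0505] c [0.5125 0.3026 0.095 ]
panel scene [[0.4889, 0.3907, 0.095], [0.4926, 0.2223, 0.095], [0.5432, 0.2212, 0.095], [0.5386, 0.3902, 0.095]] sides [0.1685, 0.0506, 0.1691, 0.0497] c [0.5158 0.3061 0.095 ]
yaw of panel y 90.96548236557719
yaw of panel y 91.39872370294214
t ((512.455322265625, 303.4029541015625), (51.002071380615234, 171.2071075439453), 0.8092212080955505) 70945.0
t ((578.7620849609375, 337.306640625), (88.46763610839844, 20.773012161254883), 82.8576431274414) 7715.5
s ((515.7990112304688, 304.87841796875), (52.31192398071289, 171.82919311523438), 0.8335431814193726) 47012.5
s ((589.9486694335938, 344.3047180175781), (54.838558197021484, 92.51736450195312), 6.113480567932129) 18420.5
case top [[0.6413, 0.5083, 0.092], [0.668, 0.1918, 0.092], [0.3821, 0.1618, 0.092]] sides [0.3176, 0.2875, 0.4328] c [0.5638 0.2873 0.092 ]
case scene [[0.3591, 0.4808, 0.092], [0.3836, 0.1712, 0.092], [0.6743, 0.1952, 0.092], [0.6459, 0.5108, 0.092]] sides [0.3105, 0.2916, 0.3169, 0.2884] c [0.5157 0.3395 0.092 ]
base top [[0.5735, -0.326, 0.012], [0.5225, -0.385, 0.012], [0.4094, -0.284, 0.012], [0.4594, -0.2291, 0.012]] sides [0.078, 0.1516, 0.0742, 0.1496] c [ 0.4912 -0.306   0.012 ]
base scene [[0.5278, -0.3811, 0.012], [0.5787, -0.3216, 0.012], [0.4643, -0.2255, 0.012]] sides [0.0783, 0.1495, 0.1681] c [ 0.5236 -0.3094  0.012 ]
```

```bash
python3 - <<'E'
from h import *
t=L("pics/top0.pkl");s=L("pics/scene0.pkl")
c=np.array([.4935,-.3047]);a=np.radians(-40.5)
sx=np.array([np.cos(a),np.sin(a),0]);sy=np.array([-sx[1],sx[0],0]);z=np.array([0,0,1.])
O=np.r_[c,0]-.055*sx+.024*z
b=np.radians(38);rx=np.cos(b)*sx+np.sin(b)*z;rz=-np.sin(b)*sx+np.cos(b)*z
pts=[O+rx*u+sy*v+rz*w for u,v,w in[(0,.033,0),(0,-.033,0),(.115,.033,0),(.115,-.033,0),(0,.033,.014),(0,-.033,.014)]]
pts+=[np.r_[c,0]+sx*u+sy*v+z*.012 for u in(-.075,.075) for v in(-.04,.04)]
for n,f,r,k in(("t",t,(320,175,400,255),8),("s",s,(130,185,200,255),8)):
    x0,y0,x1,y1=r
    im=cv2.resize(f["pixels"][y0:y1,x0:x1,::-1],None,fx=k,fy=k,interpolation=cv2.INTER_CUBIC)
    for i,q in enumerate((proj(f,pts)-[x0,y0]+.5)*k-.5):
        cv2.circle(im,tuple(int(v) for v in q),3,[(0,0,255),(0,0,255),(255,0,0),(255,0,0),(0,255,0),(0,255,0)]+[(255,0,255)]*4 and ([(0,0,255)]*2+[(255,0,0)]*2+[(0,255,0)]*2+[(255,0,255)]*4)[i],-1)
    cv2.imwrite(f"pics/{n}_chk.png",im)
E
python3 -c "
import cv2,numpy as np
a=cv2.imread('pics/t_chk.png');b=cv2.imread('pics/s_chk.png')
b=cv2.copyMakeBorder(b,0,a.shape[0]-b.shape[0],0,0,0);c=np.hstack([a,b]);cv2.imwrite('pics/chk.png',cv2.resize(c,None,fx=.65,fy=.65))"
```

```text
(no output)
```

View pics/chk.png

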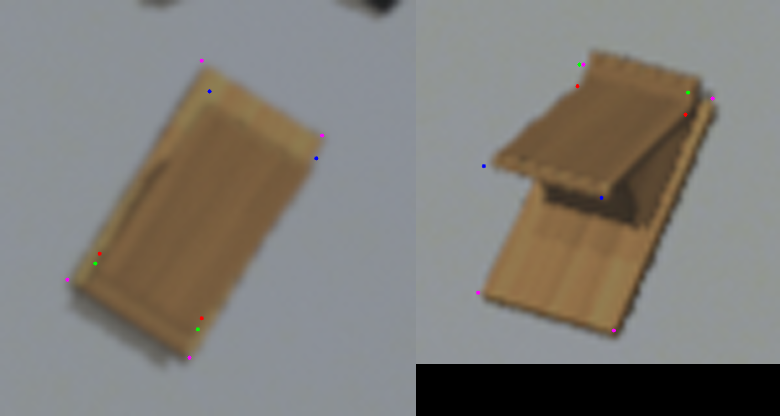

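Request:
send_rows:
  increments:
    - [[0, 0, -7, 0, 0, 0, 1], [0, 0, -7, 0, 0, 0, 1], [0, 0, -7, 0, 0, 0, 1], [0, 0, -7, 0, 0, 0, 1], [0, 0, -7, 0, 0, 0, 1], [0, 0, -7, 0, 0, 0, 1], [0, 0, -7, 0, 0, 0, 1], [0, 0, -7, 0, 0, 0, 1]]
  newtons: 30

```text
clock: 0.77
eef_pos: [0.1665, -0.602, 0.2219]
tool_rot: [-3.141, -0.001, 1.253]
contact_force: [-0.1, -0.3, 0.2]
width: 0.0416
```

Request:
send_rows:
  increments:
    - [[0, 0, -6.4, 0, 0, -0.5, 1], [0, 0, -6.4, 0, 0, -0.5, 1], [0, 0, -6.4, 0, 0, -0.5, 1], [0, 0, 0, 2, 0.8, -0.5, 1], [0, 0, 0, 3.5, 1.36, -0.3, 1], [0, 0, 0, 3.5, 1.36, 0, 1], [0, 0, 0, 3.5, 1.36, 0, 1], [0, 0, 0, 3.5, 1.36, 0, 1]]

```text
clock: 1.43
eef_pos: [0.2273, -0.4398, 0.2449]
tool_rot: [-3.141, -0.001, 1.582]
contact_force: [0.4, -0.6, 0.1]
width: 0.001
```

Request:
send_rows:
  increments:
    - [[0, 0, 0, 3.5, 1.36, 0, 1], [0, 0, 0, 3.5, 1.36, 0, 1], [0, 0, 0, 3.5, 1.36, 0, 1], [0, 0, 0, 3.5, 1.36, 0, 1], [0, 0, 0, 3.5, 1.36, 0, 1], [0, 0, 0, 3.5, 1.36, 0, 1], [0, 0, 0, 3.5, 1.36, 0, 1], [0, 0, 0, 3.5, 1.36, 0, 1]]

```text
clock: 2.1
eef_pos: [0.3327, -0.1587, 0.2454]
tool_rot: [3.141, 0.0, 1.582]
contact_force: [1.5, -0.2, -0.5]
width: 0.0005
```

Request:
send_rows:
  increments:
    - [[0, 0, 0, 3.5, 1.36, 0, 1], [0, 0, 0, 3.5, 1.36, 0, 1], [0, 0, 0, 3.5, 1.36, 0, 1], [0, 0, 0, 3.5, 1.36, 0, 1], [0, 0, 0, 3.5, 1.36, 0, 1], [0, 0, 0, 3.5, 1.36, 0, 1], [0, 0, 0, 3.5, 1.36, 0, 1], [0, 0, 0, 3.5, 1.36, 0, 1]]

```text
clock: 2.77
eef_pos: [0.4383, 0.1229, 0.2453]
tool_rot: [-3.141, 0.0, 1.583]
contact_force: [0.7, -0.4, 0.3]
width: 0.0003
```

Request:
send_rows:
  increments:
    - [[0, 0, 0, 3.5, 1.36, 0, 1], [0, 0, 0, 3.5, 1.36, 0, 1], [0, 0, 0, 3.5, 1.36, 0, 1], [0, 0, 0, 3.5, 1.36, 2, 1], [0, 0, 0, 3.5, 1.36, 3, 1], [0, 0, 0, 2.5, 1.0, 3, 1], [0, 0, 0, 0, 0, 3, 1], [0, 0, 0, 0, 0, 1, 1]]

```text
clock: 3.43
eef_pos: [0.5086, 0.3161, 0.1238]
tool_rot: [-3.133, 0.004, 1.584]
contact_force: [-1.0, -1.5, -0.8]
width: 0.0005
```

```bash
python3 - <<'E'
from workcell import *
from h import *
f=grab_frame("top");crop(f,(60,165,210,285),5,"pics/t1.png");pickle.dump(f,open("pics/t1.pkl","wb"))
print(state()["eef_pos"],state()["contact_force"],state()["joint_pos"])
E
```

```text
[0.50811801 0.31500861 0.12354264] [-1.38941165 -1.02406905 -2.36638385] [ 4.23243552e-01  2.52598842e-01  1.68117699e+00 -2.53318411e-04
  1.21836127e+00  4.10726962e-01]
```

View pics/t1.png

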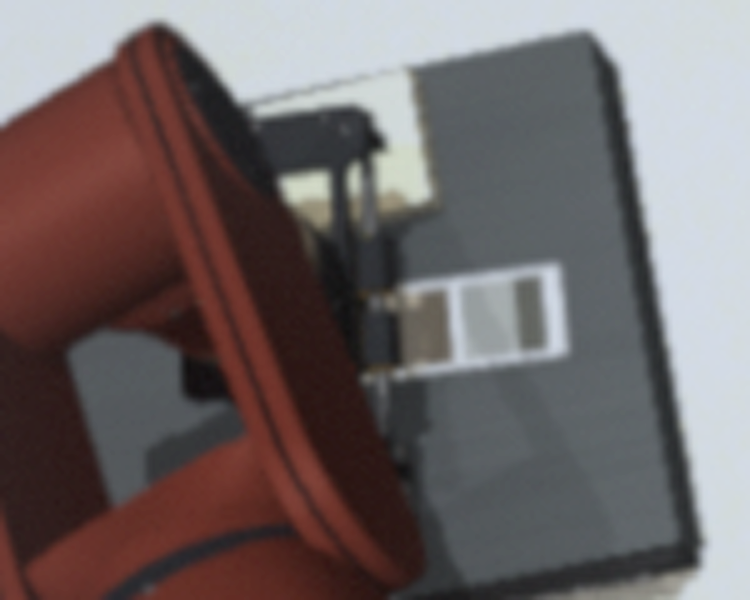

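Request:
send_rows:
  increments:
    - [[0, 0, 0, 0, 0.2, 0.6, 1], [0, 0, 0, 0, 0.2, 0.6, 1], [0, 0, 0, 0, 0.1, 0.5, 1], [0, 0, 0, 0, 0, 0.4, 1], [0, 0, 0, 0, 0, 0.3, 1], [0, 0, 0, 0, 0, 0.1, 1], [0, 0, 0, 0, 0, 0.1, 1], [0, 0, 0, 0, 0, 0, 1]]

```text
clock: 4.15
eef_pos: [0.517, 0.3163, 0.1041]
tool_rot: [3.141, -0.0, 1.582]
contact_force: [0.3, -0.2, -0.6]
width: 0.0008
```

Request:
send_rows:
  increments:
    - [[0, 0, 0, 0, -0.1, 0.3, 1], [0, 0, 0, 0, -0.1, 0.3, 1], [0, 0, 0, 0, 0, 0.1, 1], [0, 0, 0, 0, 0, 0.1, 1], [0, 0, 0, 0, 0, 0.05, 1], [0, 0, 0, 0, 0, 0.05, 1], [0, 0, 0, 0, 0, 0, 1], [0, 0, 0, 0, 0, 0, 1]]

```text
clock: 4.82
eef_pos: [0.5152, 0.3165, 0.0955]
tool_rot: [3.141, -0.0, 1.582]
contact_force: [-1.5, -0.2, 4.2]
width: 0.0004
```

Request:
send_rows:
  increments:
    - [[0, 0, 0, 0, 0, 0.05, 1], [0, 0, 0, 0, 0, 0.05, 1], [0, 0, 0, 0, 0, 0, 1], [0, 0, 0, 0, 0, 0, 1], [0, 0, 0, -0.2, 0, 0, 1], [0, 0, 0, -0.3, 0, 0, 1], [0, 0, 0, -0.3, 0, 0, 1], [0, 0, 0, -0.2, 0, 0, 1]]

```text
clock: 5.48
eef_pos: [0.5164, 0.3072, 0.0954]
tool_rot: [3.138, -0.002, 1.582]
contact_force: [0.1, 2.1, 5.6]
width: 0.0005
```

Request:
send_rows:
  increments:
    - [[0, 0, 0, 0, 0, 0.06, 1], [0, 0, 0, -0.2, 0, 0.04, 1], [0, 0, 0, -0.4, 0, 0, 1], [0, 0, 0, -0.5, 0, 0, 1], [0, 0, 0, -0.5, 0, 0, 1], [0, 0, 0, -0.5, 0, 0, 1], [0, 0, 0, -0.4, 0, 0, 1], [0, 0, 0, 0, 0, 0, 1]]

```text
clock: 6.15
eef_pos: [0.5175, 0.282, 0.0954]
tool_rot: [3.137, -0.002, 1.582]
contact_force: [-0.3, 1.0, 10.5]
width: 0.0
```

```bash
python3 - <<'E'
from workcell import *
from h import *
f=grab_frame("top");crop(f,(60,165,210,285),5,"pics/t2.png");pickle.dump(f,open("pics/t2.pkl","wb"))
print(state()["eef_pos"],state()["contact_force"])
E
```

```text
[0.51750072 0.28205842 0.09540735] [-0.68986695 -0.39118599 10.95868682]
```

View pics/t2.png

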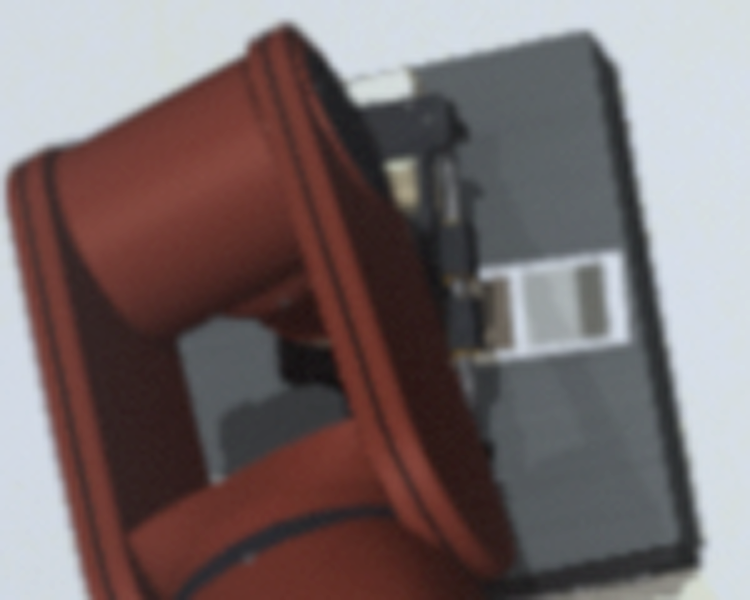

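Request:
send_rows:
  increments:
    - [[0, 0, 0, -0.3, 0, 0, 1], [0, 0, 0, -0.5, 0, 0, 1], [0, 0, 0, -0.5, 0, 0, 1], [0, 0, 0, -0.5, 0, 0, 1], [0, 0, 0, -0.5, 0, 0, 1], [0, 0, 0, -0.5, 0, 0, 1], [0, 0, 0, -0.5, 0, 0, 1], [0, 0, 0, -0.4, 0, 0, 1]]

```text
clock: 6.87
eef_pos: [0.518, 0.2455, 0.0954]
tool_rot: [3.136, -0.003, 1.582]
contact_force: [-0.2, 3.0, 9.1]
width: 0.0002
```

Request:
send_rows:
  increments:
    - [[0, 0, 0, -0.4, 0, 0, 1], [0, 0, 0, -0.5, 0, 0, 1], [0, 0, 0, -0.5, 0, 0, 1], [0, 0, 0, -0.4, 0, 0, 1], [0, 0, 0, -0.2, 0, 0, 1], [0, 0, 0, 0, 0, 0, 1], [0, 0, 0, 0, 0, 0, 1], [0, 0, 0, 0, 0, 0, 1]]

```text
clock: 7.53
eef_pos: [0.5183, 0.2251, 0.0954]
tool_rot: [3.136, -0.002, 1.582]
contact_force: [-1.4, 1.5, 10.1]
width: 0.0005
```

```bash
python3 - <<'E'
from workcell import *
from h import *
f=grab_frame("top");crop(f,(60,165,210,285),5,"pics/t3.png");pickle.dump(f,open("pics/t3.pkl","wb"))
f=grab_frame("scene");crop(f,(285,85,445,205),5,"pics/s3.png");pickle.dump(f,open("pics/s3.pkl","wb"))
print(state()["eef_pos"],state()["contact_force"])
E
```

```text
[0.51825786 0.22512907 0.09535936] [-0.81772067  1.06860194 10.19301799]
```

View pics/t3.png

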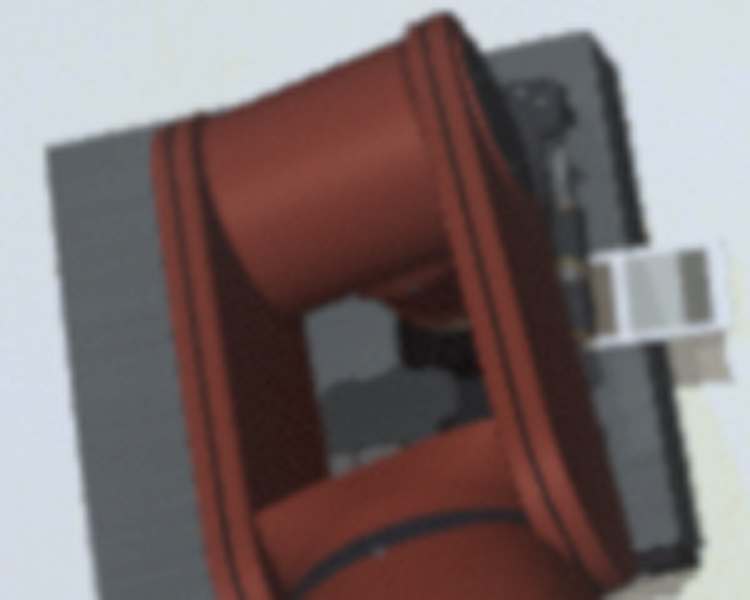

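View pics/s3.png

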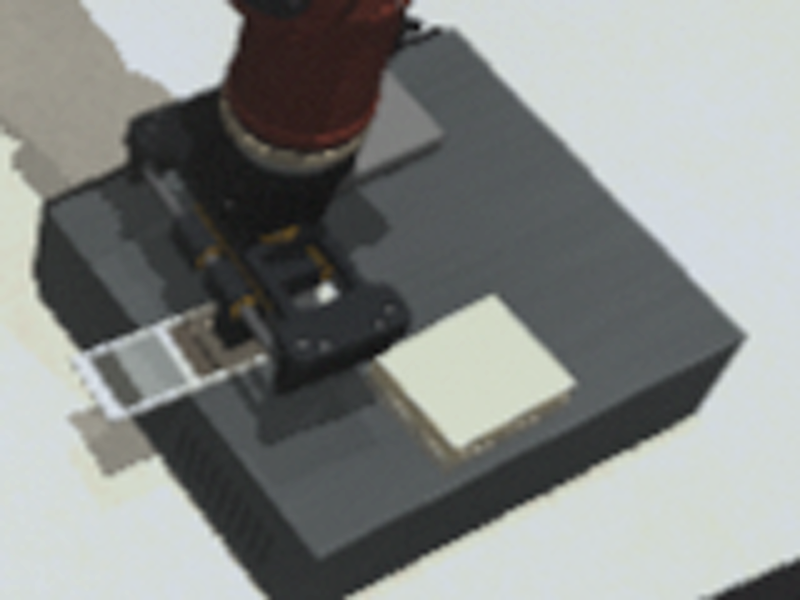

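```bash
python3 - <<'E'
from h import *
t=L("pics/t3.pkl");s=L("pics/s3.pkl")
un=lambda p,k,o:(np.array(p,float)+.5)/k-.5+np.array(o)
print(onz(t,un([(722,245),(732,332),(595,348),(590,254)],5,(60,165)),.095))
print(onz(s,un([(115,418),(72,360)],5,(285,85)),.095))
# edge
for E in (onz(t,un([(590,32),(690,540)],5,(60,165)),.092),onz(s,un([(320,558),(48,205)],5,(285,85)),.092)):
    print(np.interp(.515,sorted(E[:,0]),sorted(E[:,1])))
E
```

```text
[[0.53757043 0.12880931 0.095     ]
 [0.48952116 0.12801581 0.095     ]
 [0.49004221 0.20277627 0.095     ]
 [0.54168979 0.20120339 0.095     ]]
[[0.54422343 0.13275233 0.095     ]
 [0.49697744 0.12888069 0.095     ]]
0.17572988919852328
0.18207398249695353
```

Request:
send_rows:
  increments:
    - [[0, 0, 0, 0, 0, -0.3, 1], [0, 0, 0, 0, 0, -0.7, 1], [0, 0, 0, 0, 0, -2, 1], [0, 0, 0, 0, 0, -2, -1], [0, 0, 0, -2, 0, 0, -1], [0, 0, 0, -3, 0, 0, -1], [0, 0, 0, -2.3, 0, 0, -1], [0, 0, 0, 0, 0, 0, -1]]

```text
clock: 8.3
eef_pos: [0.5167, 0.148, 0.1429]
tool_rot: [-3.141, 0.002, 1.58]
contact_force: [0.7, -1.2, -0.2]
width: 0.0261
```

Request:
send_rows:
  increments:
    - [[0, 0, 0, 0, 0, 0, -1], [0, 0, 0, 0, 0, 0, -1], [0, 0, 0, 0, 0, 0, -1], [0, 0, 0, 0, 0, 0, -1], [0, 0, 0, 0, 0, 0, -1], [0, 0, 0, 0, 0, 0, -1], [0, 0, 0, 0, 0, 0, -1], [0, 0, 0, 0, 0, 0, -1]]

```text
clock: 8.97
eef_pos: [0.5168, 0.1516, 0.1429]
tool_rot: [-3.142, -0.0, 1.583]
contact_force: [-0.0, -0.2, 0.3]
width: 0.0789
```

```bash
python3 - <<'E'
from workcell import *
from h import *
f=grab_frame("top");crop(f,(100,165,250,285),5,"pics/t4.png");pickle.dump(f,open("pics/t4.pkl","wb"))
f=grab_frame("scene");crop(f,(265,65,425,185),5,"pics/s4.png");pickle.dump(f,open("pics/s4.pkl","wb"))
print(state())
E
```

```text
{'clock': 9.0667, 'joint_pos': array([1.38493805e-01, 8.65668827e-02, 1.83128511e+00, 1.65201357e-05,
       1.22375783e+00, 1.26833836e-01]), 'qd': array([-0.00308225, -0.0019862 , -0.00093517,  0.00037891, -0.0012151 ,
       -0.0005104 ]), 'joint_efforts': array([ 5.03791915e-02, -4.05973971e+01, -3.63847482e+01,  7.86162587e-02,
        2.77499651e-02,  3.67713192e-04]), 'eef_pos': array([0.51684974, 0.15140692, 0.14293144]), 'tool_rot': array([-3.14157366e+00, -1.32383218e-05,  1.58245068e+00]), 'contact_force': array([-0.96002078, -0.27336063,  0.77106899]), 'ft_torque': array([-0.01593687, -0.13016925, -0.01503803]), 'width': 0.08427864336007178}
```

View pics/t4.png

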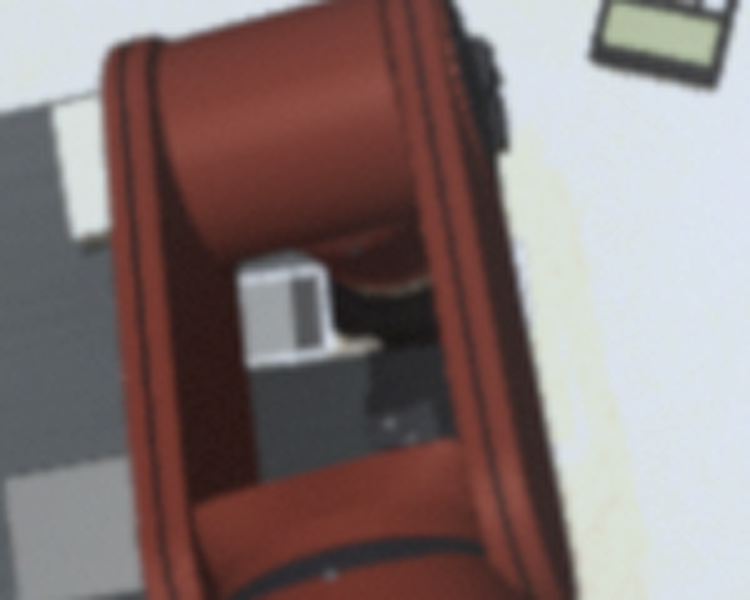

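View pics/s4.png

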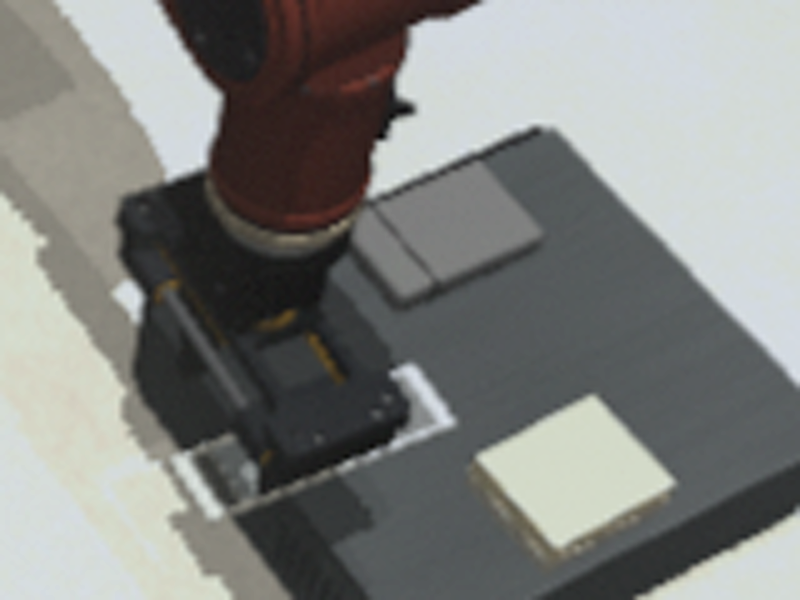

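Request:
send_rows:
  increments:
    - [[0, 0, 0, 0, 0, 1, -1], [0, 0, 0, 0, 0, 1.5, -1], [0, 0, 0, 0, 0, 1.5, -1], [0, 0, 0, 0, 0, 1.2, -1], [0, 0, 0, 0, 0, 1, -1], [0, 0, 0, 0, 0, 0.6, -1], [0, 0, 0, 0, 0, 0, -1], [0, 0, 0, 0, 0, 0, -1]]

```text
clock: 9.73
eef_pos: [0.5168, 0.1513, 0.0748]
tool_rot: [-3.141, 0.0, 1.582]
contact_force: [0.1, -0.0, 0.6]
width: 0.0871
```

```bash
python3 - <<'E'
from workcell import *
from h import *
f=grab_frame("scene");crop(f,(265,85,375,205),5,"pics/s5.png");pickle.dump(f,open("pics/s5.pkl","wb"))
print(state()["eef_pos"],state()["contact_force"],state()["width"])
E
```

```text
[0.51730941 0.15138815 0.07537731] [0.12443978 0.52188503 0.30544094] 0.08743712528380872
```

View pics/s5.png

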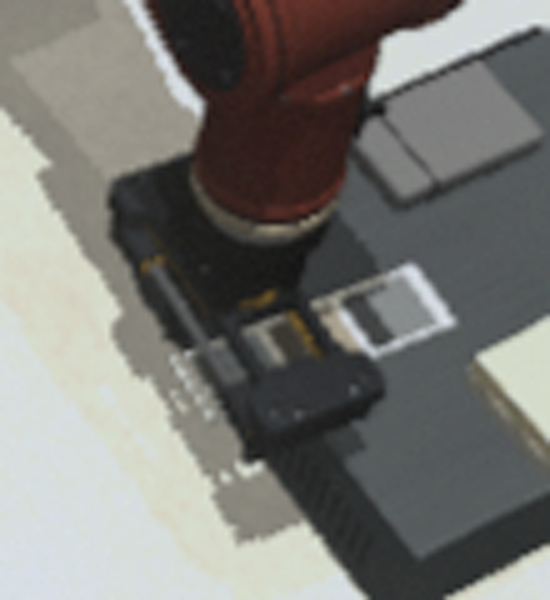

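Fingers are down around the protruding end, with no contact force. Close with 30 N.

Request:
send_rows:
  increments:
    - [[0, 0, 0, 0, 0, 0, 1], [0, 0, 0, 0, 0, 0, 1], [0, 0, 0, 0, 0, 0, 1], [0, 0, 0, 0, 0, 0, 1], [0, 0, 0, 0, 0, 0, 1], [0, 0, 0, 0, 0, 0, 1], [0, 0, 0, 0, 0, 0, 1], [0, 0, 0, 0, 0, 0, 1]]
  newtons: 35

```text
clock: 10.45
eef_pos: [0.5169, 0.1513, 0.075]
tool_rot: [3.142, -0.0, 1.582]
contact_force: [-0.6, 0.3, -0.4]
width: 0.0487
```

Request:
send_rows:
  increments:
    - [[0, 0, 0, 0, 0, 0, 1], [0, 0, 0, 0, 0, 0, 1], [0, 0, 0, 0, 0, 0, 1], [0, 0, 0, 0, 0, -0.3, 1], [0, 0, 0, 0, 0, -0.4, 1], [0, 0, 0, 0, 0, -0.5, 1], [0, 0, 0, 0, 0, -0.5, 1], [0, 0, 0, 0, 0, 0, 1]]

```text
clock: 11.12
eef_pos: [0.5178, 0.1515, 0.0935]
tool_rot: [3.139, -0.0, 1.582]
contact_force: [1.0, 0.2, -0.8]
width: 0.049
```

```bash
python3 - <<'E'
from workcell import *
from h import *
f=grab_frame("scene");crop(f,(265,85,375,205),5,"pics/s6.png");pickle.dump(f,open("pics/s6.pkl","wb"))
f=grab_frame("top");pickle.dump(f,open("pics/t6.pkl","wb"))
print(state()["eef_pos"],state()["contact_force"],state()["ft_torque"],state()["width"])
E
```

```text
[0.51724908 0.15136007 0.09250923] [-0.03964247 -0.1968123  -0.1611283 ] [-0.04286006 -0.13014236  0.03002035] 0.048779418551708816
```

View pics/s6.png

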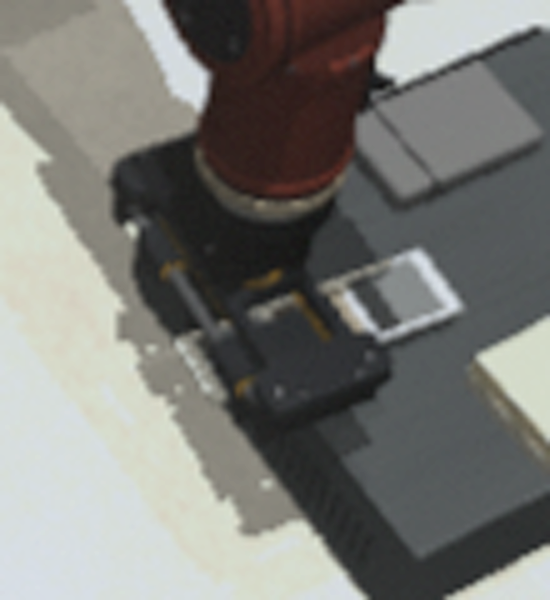

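Request:
send_rows:
  increments:
    - [[0, 0, 0, 0, 0, -0.5, 1], [0, 0, 0, 0, 0, -1, 1], [0, 0, 0, 0, 0, -1.5, 1], [0, 0, 0, 0, 0, -2, 1], [0, 0, 0, 0, 0, -2, 1], [0, 0, 0, 0, 0, -2, 1], [0, 0, 0, 0, 0, -1.5, 1], [0, 0, 0, 0, 0, -0.5, 1]]
  newtons: 45

```text
clock: 11.88
eef_pos: [0.5185, 0.1516, 0.2059]
tool_rot: [3.136, -0.001, 1.582]
contact_force: [1.0, 0.9, 0.2]
width: 0.0484
```

```bash
python3 - <<'E'
from workcell import *
from h import *
f=grab_frame("scene");crop(f,(245,45,405,165),5,"pics/s7.png");pickle.dump(f,open("pics/s7.pkl","wb"))
f=grab_frame("top");crop(f,(80,155,230,275),5,"pics/t7.png");pickle.dump(f,open("pics/t7.pkl","wb"))
print(state()["eef_pos"],state()["tool_rot"],state()["contact_force"],state()["ft_torque"],state()["width"])
E
```

```text
[0.51774548 0.15146988 0.20363532] [ 3.13855064e+00 -4.19801088e-04  1.58231844e+00] [-0.82018925 -0.31503943 -1.38368634] [-0.05633056 -0.13330472 -0.03688316] 0.04811013790479
```

View pics/s7.png

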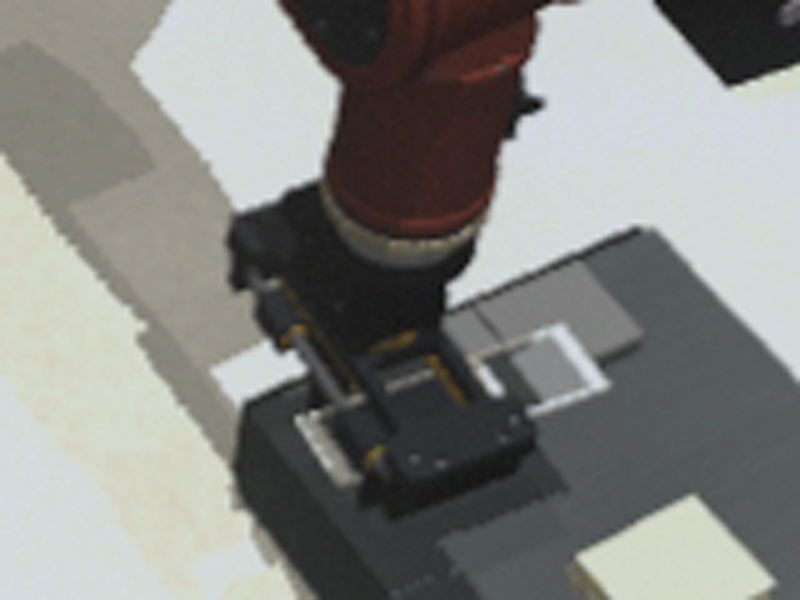

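View pics/t7.png

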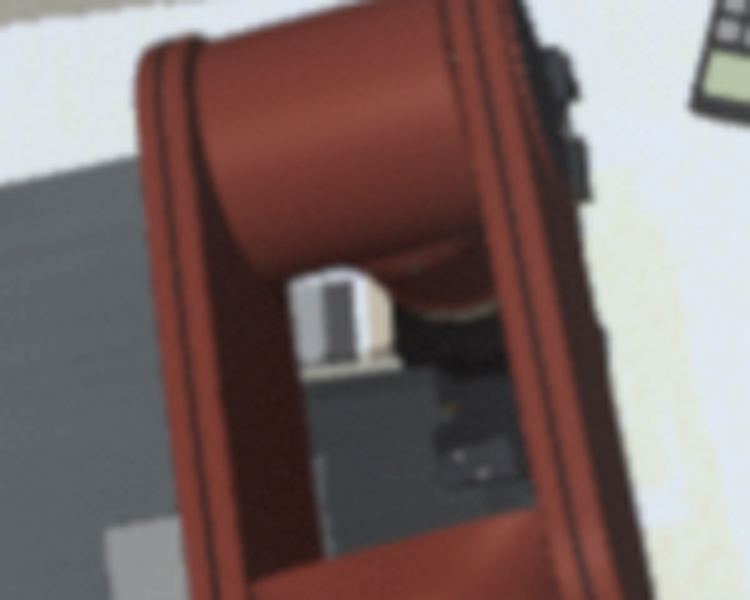

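```bash
python3 - <<'E'
from h import *
s=L("pics/s7.pkl")
un=lambda p,k,o:(np.array(p,float)+.5)/k-.5+np.array(o)
uv=un([(565,322),(610,382),(300,413),(345,485)],5,(245,45))
print(onz(s,uv,.224).round(4))
print(onplane(s,uv[:2],np.array([0,.303,0]),np.array([0,1.,0])).round(4))
print(onplane(s,uv[2:],np.array([0,.131,0]),np.array([0,1.,0])).round(4))
E
```

```text
[[0.4955 0.3005 0.224 ]
 [0.5428 0.3003 0.224 ]
 [0.4923 0.1341 0.224 ]
 [0.5453 0.1331 0.224 ]]
[[0.4929 0.303  0.2202]
 [0.5403 0.303  0.22  ]]
[[0.4966 0.131  0.2304]
 [0.5481 0.131  0.2284]]
```

```bash
cat > tgt.py <<'E'
import numpy as np
from h import *
c=np.array([.4935,-.3047]);a=np.radians(-40.5)
sx=np.array([np.cos(a),np.sin(a),0]);sy=np.array([-sx[1],sx[0],0]);z=np.array([0,0,1.])
O=np.r_[c,0]-.055*sx+.024*z
b=np.radians(38);rx=np.cos(b)*sx+np.sin(b)*z;rz=-np.sin(b)*sx+np.cos(b)*z
R=np.c_[-rx,sy,-rz]
def tcp(up=0,ax=0): return O+rx*(.149+ax)+rz*(-.017+up)
E
python3 - <<'E'
from tgt import *
from scipy.spatial.transform import Rotation as Ro
print("O",O,"final",tcp(),"hover80",tcp(.08,.01), Ro.from_matrix(R).as_euler("xyz"))
t=L("pics/top0.pkl");s=L("pics/scene0.pkl")
print("cup",two(t,[(284,236)],s,[(231,178)]),onz(t,[(284,240)],.05),onz(t,[(284,223),(288,222)],.165))
E
```

```text
O [ 0.45167767 -0.26898036  0.024     ] final [ 0.54891827 -0.35203167  0.10233738] hover80 [ 0.51745814 -0.32516218  0.17153485] [-3.14159265  0.66322512  2.43473431]
cup (array([ 0.45554839, -0.0786581 ,  0.04996981]), np.float64(0.0050020842325826905)) [[ 0.44362582 -0.07948534  0.05      ]] [[ 0.47433194 -0.07903331  0.165     ]
 [ 0.47555642 -0.0894145   0.165     ]]
```

Request:
send_rows:
  increments:
    - [[0, 0, 0, 0, 0, -1, 1], [0, 0, 0, -0.7, 0, -2, 1], [0, 0, 0, -1.4, 0, -2, 1], [0, 0, 0, -2.1, 0, -2, 1], [0, 0, 0, -2.6, 0, -1.5, 1], [0, 0, 0, -3, 0, -0.5, 1], [0, 0, 0, -3, 0, 0, 1], [0, 0, 0, -3, 0, 0, 1]]

```text
clock: 12.65
eef_pos: [0.5183, -0.0078, 0.2919]
tool_rot: [-3.141, -0.0, 1.583]
contact_force: [0.6, -0.6, -0.2]
width: 0.0486
```

Request:
send_rows:
  increments:
    - [[0, 0, 0, -3, 0, 0, 1], [0, 0, 0, -3, 0, 0, 1], [0, 0, 0, -3, 0, 0, 1], [0, 0, 0, -3, 0, 0, 1], [0, 0, 0, -3, 0, 0, 1], [0, 0, 0, -3, 0, 0, 1], [0, 0, 0, -3, 0, 0, 1], [0, 0, 0, -3, 0, 0, 1]]

```text
clock: 13.32
eef_pos: [0.5207, -0.2479, 0.2909]
tool_rot: [-3.14, -0.001, 1.582]
contact_force: [0.1, 0.4, -0.3]
width: 0.0482
```

Request:
send_rows:
  increments:
    - [[0, 0, 0, -2.8, 0, 0, 1], [0, 0, 0, -2.2, 0, 0, 1], [0, 0, 0, -1.5, 0, 0, 1], [0, 0, 0, -0.8, 0, 0, 1], [0, 0, -2, 0, 0, 0, 1], [0, 0, -4, 0, 0, 0, 1], [0, 0, -6, 0, 0, 0, 1], [0, 0, -6, 0, 0, 0, 1]]

```text
clock: 13.98
eef_pos: [0.5223, -0.3186, 0.2915]
tool_rot: [-3.141, -0.001, 1.902]
contact_force: [-0.3, 0.5, -1.1]
width: 0.0481
```

Request:
send_rows:
  increments:
    - [[0, 0, -6, 0, 0, 0, 1], [0, 0, -6, 0, 0, 0, 1], [0, 0, -6, 0, 0, 0, 1], [0, 0, -6, 0, 0, 0, 1], [0, 0, -4, 0, 0, 0, 1], [0, 0, -2.8, 0, 0, 0, 1], [0, 0, 0, 0, 0, 0, 1], [0, 0, 0, 0, 0, 0, 1]]

```text
clock: 14.65
eef_pos: [0.5224, -0.3188, 0.2917]
tool_rot: [3.141, -0.001, 2.433]
contact_force: [-0.6, 0.1, -0.8]
width: 0.0484
```

Request:
send_rows:
  increments:
    - [[0, -3, 0, 0, 0, 0, 1], [0, -5, 0, 0, 0, 0, 1], [0, -6, 0, 0, 0, 0, 1], [0, -6, 0, 0, 0, 0, 1], [0, -6, 0, 0, 0, 0, 1], [0, -6, 0, 0, 0, 0, 1], [0, -4, 0, 0, 0, 0, 1], [0, -2, 0, 0, 0, 0, 1]]

```text
clock: 15.32
eef_pos: [0.5211, -0.3179, 0.2904]
tool_rot: [3.14, 0.664, 2.432]
contact_force: [-0.1, -0.6, -1.5]
width: 0.0484
```

Request:
send_rows:
  increments:
    - [[0, 0, 0, 0, 0, 0, 1], [0, 0, 0, 0, 0, 0, 1], [0, 0, 0, 0, 0, 0, 1], [0, 0, 0, 0, 0, 0, 1], [0, 0, 0, 0, 0, 0, 1], [0, 0, 0, 0, 0, 0, 1], [0, 0, 0, 0, 0, 0, 1], [0, 0, 0, 0, 0, 0, 1]]

```text
clock: 15.98
eef_pos: [0.5223, -0.3198, 0.2918]
tool_rot: [3.142, 0.663, 2.434]
contact_force: [0.1, -0.5, -0.8]
width: 0.0481
```

```bash
python3 - <<'E'
from workcell import *
from h import *
from tgt import *
from scipy.spatial.transform import Rotation as Ro
f=grab_frame("scene");crop(f,(90,130,250,250),5,"pics/s8.png");pickle.dump(f,open("pics/s8.pkl","wb"))
f=grab_frame("top");crop(f,(280,150,430,270),5,"pics/t8.png");pickle.dump(f,open("pics/t8.pkl","wb"))
S=state();print(S["eef_pos"],S["tool_rot"],S["contact_force"],S["width"])
Rc=Ro.from_euler("xyz",S["tool_rot"])
print("turn to go deg",np.degrees((Rc.inv()*Ro.from_matrix(R)).as_rotvec()))
for u in(.06,.03,0):print("to up",u,Rc.inv().apply(tcp(u,.006)-S["eef_pos"])*100)
E
```

```text
[ 0.52228668 -0.3197205   0.29185643] [3.14156544 0.66296568 2.43388154] [ 0.68037863 -0.11838384 -1.65967587] 0.04856969923385039
turn to go deg [-0.02851715 -0.01486432 -0.03850622]
to up 0.06 [ 7.81511041 -0.72691979 11.47539027]
to up 0.03 [ 7.81433262 -0.72542638 14.4753898 ]
to up 0 [ 7.81355483 -0.72393296 17.47538932]
```

View pics/s8.png

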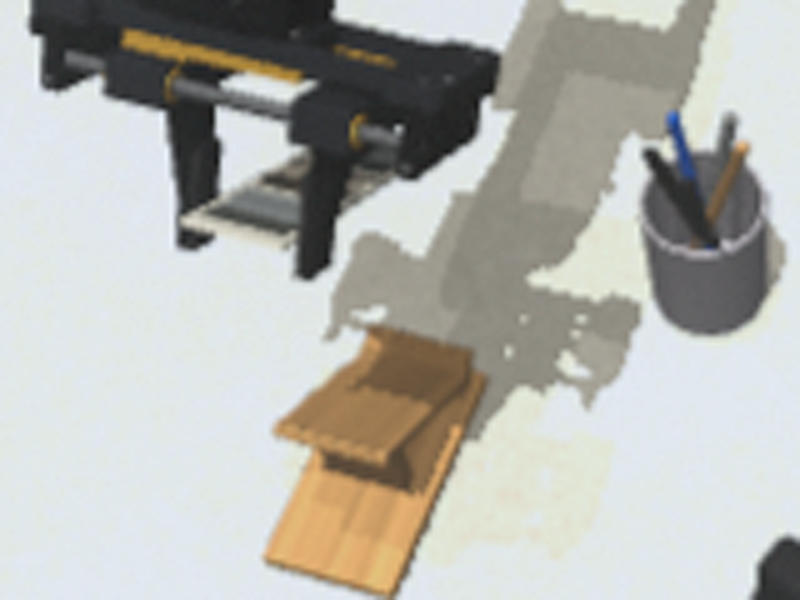

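View pics/t8.png

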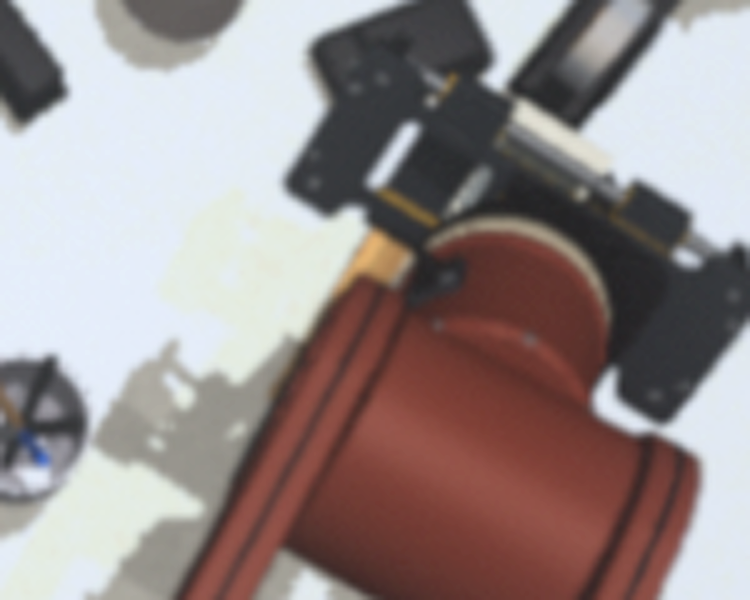

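```bash
python3 - <<'E'
from tgt import *
s=L("pics/s8.pkl")
p=np.array([.5223,-.3197,.2919])
y=sy
for q in(p,p+y*.024,p-y*.024,p+y*.039,p-y*.039): print((proj(s,q)-[90,130]+.5)*5-.5)
# panel top end corners predicted: 22mm beyond TCP along rx, underside 17 behind
for w in(.025,-.025): print("corner",(proj(s,p+rx*.022+rz*.020+y*w)-[90,130]+.5)*5-.5)
E
```

```text
[[250.31195707 255.37992402]]
[[298.75742264 267.86035271]]
[[202.16187616 242.97648212]]
[[329.18772294 275.70020886]]
[[172.21622427 235.26294107]]
corner [[281.9211456  243.22155002]]
corner [[178.36016287 216.67967436]]
```

Request:
send_rows:
  increments:
    - [[0, 0, 0, 0.5, -0.02, 0.8, 1], [0, 0, 0, 1, -0.1, 1.5, 1], [0, 0, 0, 1.3, -0.1, 1.8, 1], [0, 0, 0, 1.5, -0.1, 2, 1], [0, 0, 0, 1.5, -0.1, 2, 1], [0, 0, 0, 1, -0.1, 1.8, 1], [0, 0, 0, 0.7, -0.1, 1.1, 1], [0, 0, 0, 0.3, -0.1, 0.5, 1]]

```text
clock: 16.75
eef_pos: [0.523, -0.33, 0.1491]
tool_rot: [-3.141, 0.658, 2.434]
contact_force: [0.4, -0.0, -0.8]
width: 0.0483
```

Request:
send_rows:
  increments:
    - [[0, 0, 0, 0, 0, 0.5, 1], [0, 0, 0, 0, 0, 0.6, 1], [0, 0, 0, 0, 0, 0.6, 1], [0, 0, 0, 0, 0, 0.6, 1], [0, 0, 0, 0, 0, 0.6, 1], [0, 0, 0, 0, 0, 0.6, 1], [0, 0, 0, 0, 0, 0.5, 1], [0, 0, 0, 0, 0, 0, 1]]

```text
clock: 17.42
eef_pos: [0.5434, -0.3473, 0.1207]
tool_rot: [-3.142, 0.662, 2.434]
contact_force: [0.1, -0.2, -1.0]
width: 0.0482
```

```bash
cat > chk.py <<'E'
from workcell import *
from h import *
from tgt import *
import sys
from scipy.spatial.transform import Rotation as Ro
k=sys.argv[1]
f=grab_frame("scene");crop(f,(110,160,230,260),6,f"pics/s{k}.png");pickle.dump(f,open(f"pics/s{k}.pkl","wb"))
f=grab_frame("top");crop(f,(300,155,420,255),6,f"pics/t{k}.png");pickle.dump(f,open(f"pics/t{k}.pkl","wb"))
S=state();print(S["clock"],S["eef_pos"],S["tool_rot"],S["contact_force"],S["width"])
Rc=Ro.from_euler("xyz",S["tool_rot"])
print("force in tool",Rc.inv().apply(S["contact_force"]))
for u in(.06,.03,.02,.01,0):print("to up",u,Rc.inv().apply(tcp(u,.006)-S["eef_pos"])*100)
E
python3 chk.py 9
```

```text
17.5167 [ 0.54334197 -0.34715465  0.12138635] [3.14157329 0.66253466 2.4339704 ] [-0.21253412  0.22907252 -1.44511166] 0.04808870634627644
force in tool [1.13365177 0.03590277 0.94843943]
to up 0.06 [-0.00817161 -0.01051635 -4.04286331]
to up 0.03 [-0.01024254 -0.0091635  -1.04286433]
to up 0.02 [-0.01093286 -0.00871256 -0.04286467]
to up 0.01 [-0.01162317 -0.00826161  0.95713499]
to up 0 [-0.01231348 -0.00781066  1.95713465]
```

View pics/s9.png

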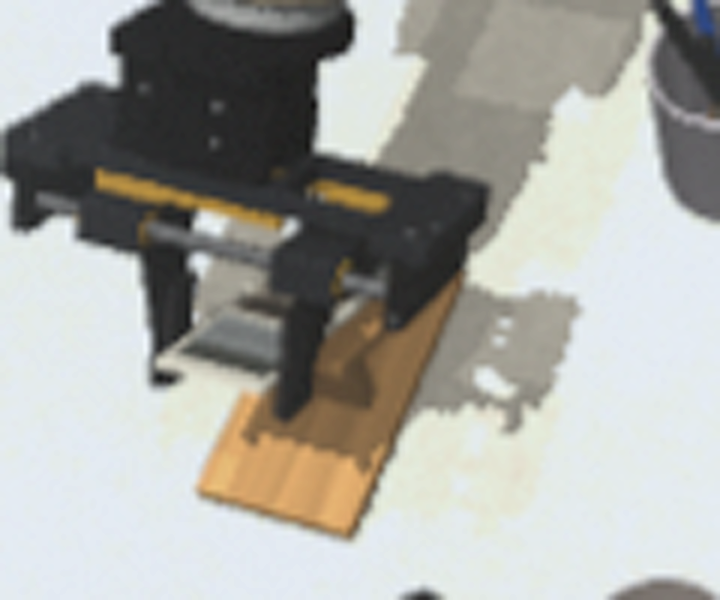

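Request:
send_rows:
  increments:
    - [[0, 0, 0, 0, 0, 0.2, 1], [0, 0, 0, 0, 0, 0.3, 1], [0, 0, 0, 0, 0, 0.3, 1], [0, 0, 0, 0, 0, 0.3, 1], [0, 0, 0, 0, 0, 0.2, 1], [0, 0, 0, 0, 0, 0.1, 1], [0, 0, 0, 0, 0, 0, 1], [0, 0, 0, 0, 0, 0, 1]]

```text
clock: 18.18
eef_pos: [0.5499, -0.3528, 0.1106]
tool_rot: [-3.142, 0.663, 2.434]
contact_force: [0.0, 0.1, -0.5]
width: 0.0484
```

```bash
python3 chk.py 10
```

```text
18.2833 [ 0.54994445 -0.3528044   0.11080309] [-3.14158785  0.66326073  2.43401993] [ 0.33182276 -0.28833442 -1.82162417] 0.048428487091151703
force in tool [ 0.77517019 -0.00342734  1.70606481]
to up 0.06 [ 0.02203876 -0.0103055  -5.41182684]
to up 0.03 [ 0.02214596 -0.00897164 -2.41182714]
to up 0.02 [ 0.0221817  -0.00852701 -1.41182724]
to up 0.01 [ 0.02221743 -0.00808239 -0.41182734]
to up 0 [ 0.02225317 -0.00763777  0.58817256]
```

View pics/s10.png

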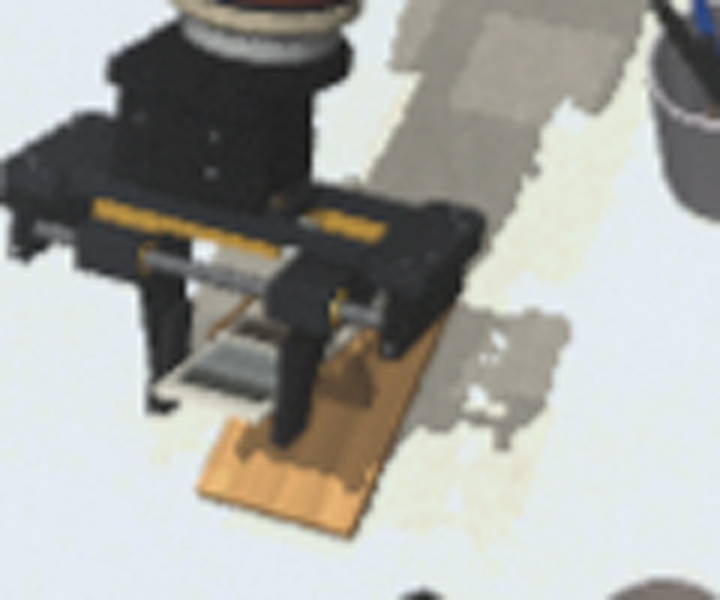

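View pics/t10.png

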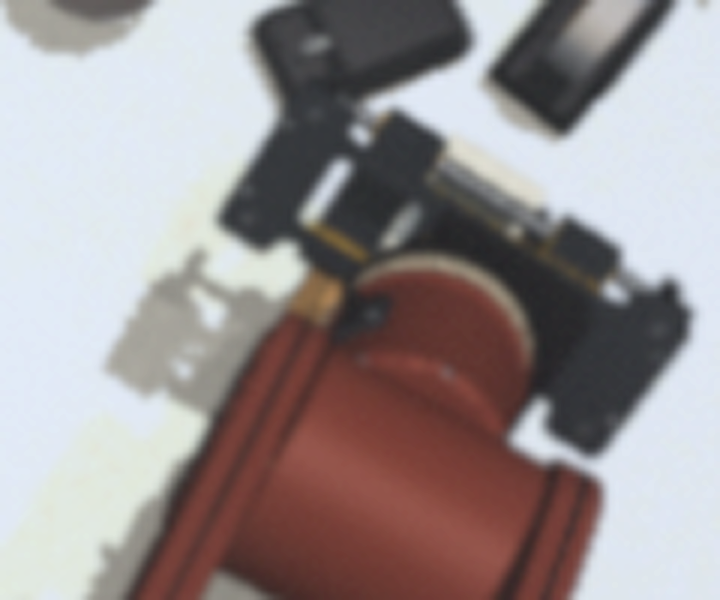

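Request:
send_rows:
  increments:
    - [[0, 0, 0, 0, 0, 0.1, 1], [0, 0, 0, 0, 0, 0.1, 1], [0, 0, 0, 0, 0, 0.1, 1], [0, 0, 0, 0, 0, 0.1, 1], [0, 0, 0, 0, 0, 0, 1], [0, 0, 0, 0, 0, 0, 1], [0, 0, 0, 0, 0, 0, 1], [0, 0, 0, 0, 0, 0, 1]]

```text
clock: 18.95
eef_pos: [0.5519, -0.3545, 0.1078]
tool_rot: [3.142, 0.664, 2.434]
contact_force: [-2.1, 0.8, 2.9]
width: 0.0484
```

```bash
python3 - <<'E'
from workcell import *
import time
from scipy.spatial.transform import Rotation as Ro
S=state();print(S["eef_pos"],Ro.from_euler("xyz",S["tool_rot"]).inv().apply(S["contact_force"]),S["ft_torque"])
E
```

```text
[ 0.55192064 -0.35449307  0.10783059] [-0.10251374 -0.81594579 -3.57010477] [ 0.36997103  0.35998049 -0.00119484]
```

Request:
send_rows:
  increments:
    - [[0, 0, 0, 0, 0, 0.05, 1], [0, 0, 0, 0, 0, 0.05, 1], [0, 0, 0, 0, 0, 0.05, 1], [0, 0, 0, 0, 0, 0.05, 1], [0, 0, 0, 0, 0, 0, 1], [0, 0, 0, 0, 0, 0, 1], [0, 0, 0, 0, 0, 0, 1], [0, 0, 0, 0, 0, 0, 1]]

```text
clock: 19.62
eef_pos: [0.5529, -0.3553, 0.1062]
tool_rot: [3.142, 0.664, 2.434]
contact_force: [-2.5, 2.7, 3.9]
width: 0.0484
```

```bash
python3 chk.py 11
```

```text
19.7167 [ 0.55288038 -0.35527161  0.1061965 ] [3.1415066  0.66356287 2.43394779] [-1.73826734  1.71567617  4.76178185] 0.04849655861183717
force in tool [-1.01369229  0.17423195 -5.25183355]
to up 0.06 [ 0.03877717 -0.01337092 -6.01093845]
to up 0.03 [ 0.03979088 -0.01217638 -3.01093886]
to up 0.02 [ 0.04012879 -0.01177821 -2.010939  ]
to up 0.01 [ 0.04046669 -0.01138003 -1.01093914]
to up 0 [ 0.04080459 -0.01098185 -0.01093927]
```

View pics/s11.png

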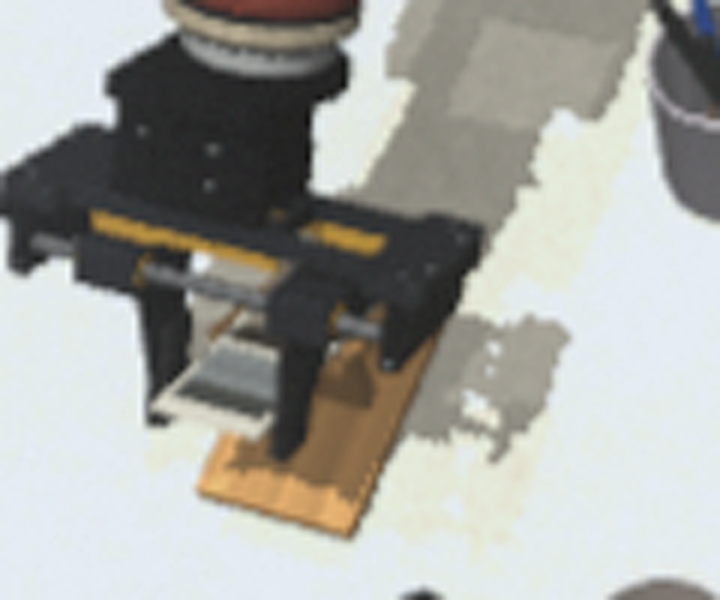

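Request:
send_rows:
  increments:
    - [[0, 0, 0, 0.1, 0, 0, 1], [0, 0, 0, 0.1, 0, 0, 1], [0, 0, 0, 0.1, 0, 0, 1], [0, 0, 0, 0.1, 0, 0, 1], [0, 0, 0, 0, 0, 0, 1], [0, 0, 0, 0, 0, 0, 1], [0, 0, 0, 0, 0, 0, 1], [0, 0, 0, 0, 0, 0, 1]]

```text
clock: 20.38
eef_pos: [0.5508, -0.3536, 0.1043]
tool_rot: [3.142, 0.665, 2.434]
contact_force: [-1.2, 1.5, 5.5]
width: 0.0485
```

```bash
cat > st.py <<'E'
from workcell import *
from tgt import *
from scipy.spatial.transform import Rotation as Ro
S=state();Rc=Ro.from_euler("xyz",S["tool_rot"]).inv()
print(S["eef_pos"],"f",Rc.apply(S["contact_force"]).round(2),S["ft_torque"].round(2),"to go",(Rc.apply(tcp()-S["eef_pos"])*100).round(2))
E
python3 st.py
```

```text
[ 0.55081755 -0.35355329  0.10430306] f [-1.85  0.35 -5.51] [ 0.26  0.17 -0.01] to go [ 0.31 -0.01  0.  ]
```

Request:
send_rows:
  increments:
    - [[0, 0, 0, 0.1, 0, 0, 1], [0, 0, 0, 0.1, 0, 0, 1], [0, 0, 0, 0.1, 0, 0, 1], [0, 0, 0, 0, 0, 0, 1], [0, 0, 0, 0, 0, 0, 1], [0, 0, 0, 0, 0, 0, 1], [0, 0, 0, 0, 0, 0, 1], [0, 0, 0, 0, 0, 0, 1]]

```text
clock: 21.05
eef_pos: [0.5491, -0.3521, 0.1026]
tool_rot: [3.142, 0.665, 2.434]
contact_force: [-1.9, 1.6, 4.8]
width: 0.0482
```

```bash
python3 st.py; python3 chk.py 12
```

```text
[ 0.54910233 -0.35210393  0.10261084] f [-1.04  0.01 -5.33] [ 0.25  0.15 -0.02] to go [ 0.03 -0.01  0.01]
21.15 [ 0.54912153 -0.35208671  0.10262291] [3.14158516 0.66512902 2.43407147] [-1.18853072  1.46881172  5.66979347] 0.04839450613967311
force in tool [-2.03730002  0.34381483 -5.60783123]
to up 0.06 [-0.57883191 -0.01111849 -5.9881207 ]
to up 0.03 [-0.57311987 -0.00991671 -2.98812638]
to up 0.02 [-0.57121586 -0.00951612 -1.98812827]
to up 0.01 [-0.56931185 -0.00911553 -0.98813017]
to up 0 [-0.56740784 -0.00871494  0.01186794]
```

View pics/s12.png

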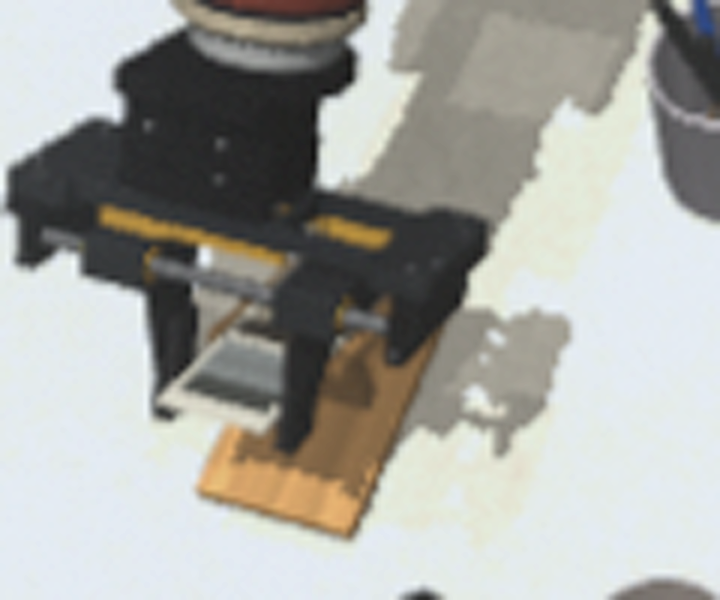

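Request:
send_rows:
  increments:
    - [[0, 0, 0, 0.1, 0, 0, 1], [0, 0, 0, 0.1, 0, 0, 1], [0, 0, 0, 0, 0, 0, 1], [0, 0, 0, 0, 0, 0, 1], [0, 0, 0, 0, 0, 0, 1], [0, 0, 0, 0, 0, 0, 1], [0, 0, 0, 0, 0, 0, 1], [0, 0, 0, 0, 0, 0, 1]]

```text
clock: 21.82
eef_pos: [0.5481, -0.3512, 0.1016]
tool_rot: [3.142, 0.666, 2.434]
contact_force: [-2.3, 1.2, 6.3]
width: 0.0481
```

```bash
python3 st.py
```

```text
[ 0.54806396 -0.35119344  0.10163189] f [-1.95 -0.57 -6.52] [ 0.2   0.15 -0.11] to go [-0.14 -0.01  0.02]
```

Request:
send_rows:
  increments:
    - [[0, 0, 0, 0.1, 0, 0, 1], [0, 0, 0, 0.1, 0, 0, 1], [0, 0, 0, 0, 0, 0, 1], [0, 0, 0, 0, 0, 0, 1], [0, 0, 0, 0, 0, 0, 1], [0, 0, 0, 0, 0, 0, 1], [0, 0, 0, 0, 0, 0, 1], [0, 0, 0, 0, 0, 0, 1]]

```text
clock: 22.48
eef_pos: [0.547, -0.3503, 0.1006]
tool_rot: [3.142, 0.666, 2.434]
contact_force: [-2.0, 1.6, 6.8]
width: 0.0485
```

```bash
python3 st.py
```

```text
[ 0.54698936 -0.35026095  0.10056888] f [-2.16 -0.07 -6.9 ] [ 0.24  0.08 -0.01] to go [-0.32 -0.01  0.02]
```

Request:
send_rows:
  increments:
    - [[0, 0, 0, 0.1, 0, 0, 1], [0, 0, 0, 0.1, 0, 0, 1], [0, 0, 0, 0, 0, 0, 1], [0, 0, 0, 0, 0, 0, 1], [0, 0, 0, 0, 0, 0, 1], [0, 0, 0, 0, 0, 0, 1], [0, 0, 0, 0, 0, 0, 1], [0, 0, 0, 0, 0, 0, 1]]

```text
clock: 23.15
eef_pos: [0.5459, -0.3493, 0.0994]
tool_rot: [3.142, 0.666, 2.434]
contact_force: [-1.7, 2.0, 8.0]
width: 0.0486
```

```bash
python3 st.py; python3 chk.py 13; python3 - <<'E'
from h import *
s=L("pics/s13.pkl");crop(s,(130,185,210,255),10,"pics/s13b.png")
E
```

```text
[ 0.54585907 -0.34928371  0.09943972] f [-2.95  0.46 -7.91] [ 0.19  0.08 -0.02] to go [-0.5  -0.01  0.03]
23.25 [ 0.5458473  -0.34927413  0.09942158] [3.1415558  0.66616372 2.43406939] [-1.59146282  1.95067172  7.0318525 ] 0.048125432778082275
force in tool [-2.39784378  0.44834302 -7.05933123]
to up 0.06 [-1.12221454 -0.01188861 -5.97246607]
to up 0.03 [-1.11339843 -0.01077107 -2.97247923]
to up 0.02 [-1.11045972 -0.01039856 -1.97248362]
to up 0.01 [-1.10752102 -0.01002605 -0.97248801]
to up 0 [-1.10458231 -0.00965354  0.02750761]
```

View pics/s13b.png

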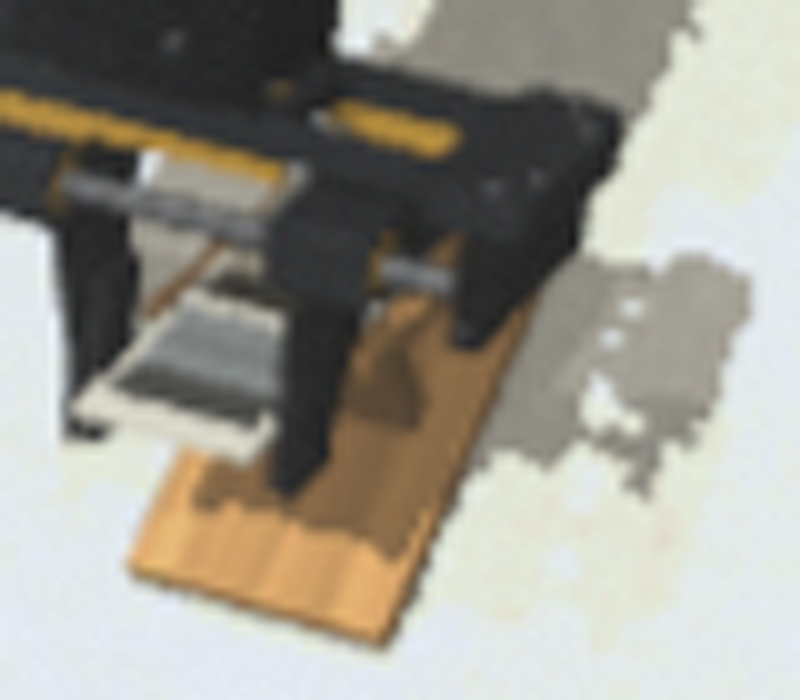

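```bash
python3 - <<'E'
from tgt import *
s=L("pics/s13.pkl")
un=lambda p,k,o:(np.array(p,float)+.5)/k-.5+np.array(o)
Os=O+np.array([.0025,.0014,0])
uv=un([(80,412),(250,460)],10,(130,185))
for q in onplane(s,uv,Os+rz*.003,rz): print("panel end",(q-Os)@rx,(q-Os)@sy)
s0=L("pics/scene0.pkl")
uv=un([(120,243),(297,292)],8,(130,185))
for q in onplane(s0,uv,Os,rz): print("board top edge (115)",(q-Os)@rx,(q-Os)@sy)
uv=un([(270,78),(437,118)],8,(130,185))
for q in onplane(s0,uv,Os+rz*.014,rz): print("ledge",(q-Os)@rx,(q-Os)@sy)
E
```

```text
panel end 0.1709031305611077 -0.021562978202785372
panel end 0.17169034963965094 0.02618214269783322
board top edge (115) 0.10217903029256324 -0.035997343044522664
board top edge (115) 0.10316337908296853 0.029674743784888415
ledge -0.022953753577013552 -0.038357562115511896
ledge -0.025783142985685775 0.027685927168223507
```

```bash
python3 - <<'E'
from tgt import *
s0=L("pics/scene0.pkl");t0=L("pics/top0.pkl")
un=lambda p,k,o:(np.array(p,float)+.5)/k-.5+np.array(o)
for n,a,b in(("board top left",(120,240),(413,215)),("board top right",(297,287),(283,140)),("ledge out L",(437,118),(100,380)),("ledge out R",(270,78),(250,480))):
    p,e=two(s0,un([a],8,(130,185)),t0,un([b],7,(320,175)));q=p-np.r_[c,0]
    print(n,p.round(4),e.round(4),"stand frame",(q@sx).round(4),(q@sy).round(4),"rest",((p-O)@np.c_[rx,sy,rz]).round(4))
    print("  expected height at",.024+((q@sx)+.055)*np.tan(np.radians(38)))
crop(t0,(325,185,385,245),12,"pics/t_big.png")
E
```

```text
board top left [ 0.4982 -0.3463  0.0995] 0.0002 stand frame 0.0306 -0.0285 rest [ 0.1139 -0.0285  0.0068]
  expected height at 0.09087935121265331
board top right [ 0.5361 -0.2995  0.0943] 0.0051 stand frame 0.029 0.0316 rest [0.1095 0.0316 0.0037]
  expected height at 0.08966062106819855
ledge out L [ 0.458  -0.2271  0.0316] 0.0027 stand frame -0.0773 0.0359 rest [-0.0129  0.0359  0.0197]
  expected height at 0.006538977213006884
ledge out R [ 0.4108 -0.2804  0.0246] 0.0022 stand frame -0.0786 -0.0352 rest [-0.0182 -0.0352  0.015 ]
  expected height at 0.005555221805601012
```

View pics/t_big.png

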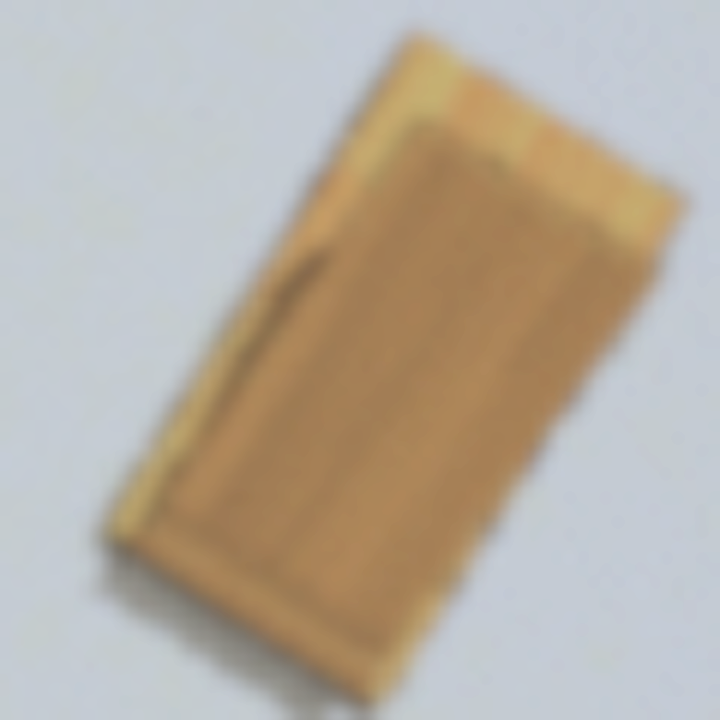

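```bash
python3 - <<'E'
from tgt import *
t0=L("pics/top0.pkl")
un=lambda p,k,o:(np.array(p,float)+.5)/k-.5+np.array(o)
ct=np.array([.4912,-.306,0])
for p in onz(t0,un([(165,515),(385,642)],12,(325,185)),.024): print(((p-ct)@sx).round(4),((p-ct)@sy).round(4))
for p in onz(t0,un([(420,118),(650,250)],12,(325,185)),.0948): print(((p-ct)@sx).round(4),((p-ct)@sy).round(4))
E
```

```text
-0.065 0.0306
-0.0625 -0.0296
0.0306 0.0331
0.033 -0.0271
```

Request:
send_rows:
  increments:
    - [[0, 0, 0, 0, 0, -0.1, 1], [0, 0, 0, 0, 0, -0.1, 1], [0, 0, 0, 0, 0, -0.05, 1], [0, 0, 0, 0.1, 0, 0, 1], [0, 0, 0, 0.1, 0, 0, 1], [0, 0, 0, 0, 0, 0, 1], [0, 0, 0, 0, 0, 0, 1], [0, 0, 0, 0, 0, 0, 1]]

```text
clock: 23.92
eef_pos: [0.5429, -0.3468, 0.0991]
tool_rot: [3.142, 0.664, 2.434]
contact_force: [1.1, -1.7, 2.1]
width: 0.0485
```

```bash
python3 st.py
```

```text
[ 0.54288712 -0.34680557  0.09911087] f [-2.82 -0.56 -0.52] [-0.02 -0.11 -0.03] to go [-0.83 -0.01  0.24]
```

Request:
send_rows:
  increments:
    - [[0, 0, 0, 0.1, 0, 0, 1], [0, 0, 0, 0, 0, 0, 1], [0, 0, 0, 0, 0, 0, 1], [0, 0, 0, 0, 0, 0, 1], [0, 0, 0, 0, 0, 0, 1], [0, 0, 0, 0, 0, 0, 1], [0, 0, 0, 0, 0, 0, 1], [0, 0, 0, 0, 0, 0, 1]]

```text
clock: 24.58
eef_pos: [0.5428, -0.3467, 0.0992]
tool_rot: [3.141, 0.666, 2.434]
contact_force: [4.2, -3.6, 3.4]
width: 0.0479
```

```bash
python3 st.py
```

```text
[ 0.54275916 -0.34665704  0.09923521] f [-6.42 -0.05  0.75] [-0.33 -0.56  0.04] to go [-0.83 -0.01  0.26]
```

Request:
send_rows:
  increments:
    - [[0, 0, 0, -0.1, 0, 0, 1], [0, 0, 0, 0, 0, 0.05, 1], [0, 0, 0, 0, 0, 0, 1], [0, 0, 0, 0, 0, 0, 1], [0, 0, 0, 0, 0, 0, 1], [0, 0, 0, 0, 0, 0, 1], [0, 0, 0, 0, 0, 0, 1], [0, 0, 0, 0, 0, 0, 1]]
  newtons: 10

```text
clock: 25.25
eef_pos: [0.5428, -0.3467, 0.0983]
tool_rot: [-3.142, 0.663, 2.434]
contact_force: [1.3, -1.0, 6.2]
width: 0.0501
```

```bash
python3 st.py; python3 chk.py 14
```

```text
[ 0.54281433 -0.34665403  0.09833869] f [-5.07  0.07 -3.87] [-0.08 -0.34 -0.  ] to go [-0.89 -0.01  0.19]
25.35 [ 0.54280268 -0.34666314  0.09833844] [3.14158359 0.66312019 2.434035  ] [ 1.4688439  -0.94030188  5.56678833] 0.04956740836883578
force in tool [-4.78813975  0.24016483 -3.32367882]
to up 0.06 [-1.48679319 -0.01268121 -5.81431267]
to up 0.03 [-1.48710762 -0.01141678 -2.81431295]
to up 0.02 [-1.48721242 -0.01099531 -1.81431305]
to up 0.01 [-1.48731723 -0.01057383 -0.81431314]
to up 0 [-1.48742204 -0.01015236  0.18568676]
```

View pics/s14.png

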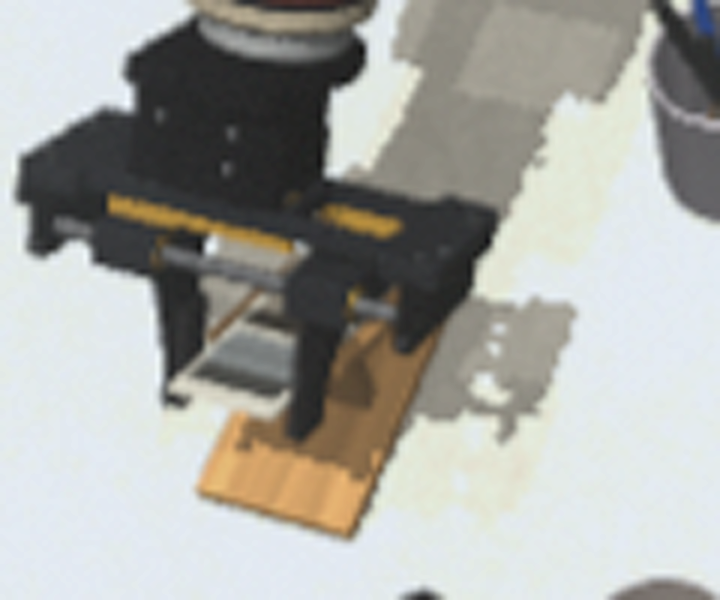

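Request:
send_rows:
  increments:
    - [[0, 0, 0, 0, 0, 0, 0.2], [0, 0, 0, 0, 0, 0, 0], [0, 0, 0, 0, 0, 0, -0.3], [0, 0, 0, 0, 0, 0, -0.6], [0, 0, 0, 0, 0, 0, -1], [0, 0, 0, 0, 0, 0, -1], [0, 0, 0, 0, 0, 0, -1], [0, 0, 0, 0, 0, 0, -1]]

```text
clock: 26.02
eef_pos: [0.5425, -0.3464, 0.0978]
tool_rot: [-3.142, 0.662, 2.434]
contact_force: [0.4, 0.1, 0.0]
width: 0.0817
```

```bash
python3 st.py; python3 chk.py 15
```

```text
[ 0.54248411 -0.34642979  0.09777065] f [-0.18  0.37  0.13] [ 0.27  0.1  -0.04] to go [-0.95 -0.01  0.16]
26.1167 [ 0.54270122 -0.34660864  0.09812379] [-3.14154232  0.66275121  2.43407008] [-0.81189181  0.0430382  -0.50672858] 0.08476216099711709
force in tool [ 0.82023103 -0.49498345  0.00262582]
to up 0.06 [-1.50672512 -0.01049105 -5.82485773]
to up 0.03 [-1.50814651 -0.00911324 -2.82485838]
to up 0.02 [-1.5086203  -0.00865397 -1.8248586 ]
to up 0.01 [-1.5090941  -0.0081947  -0.82485881]
to up 0 [-1.50956789 -0.00773543  0.17514097]
```

View pics/s15.png

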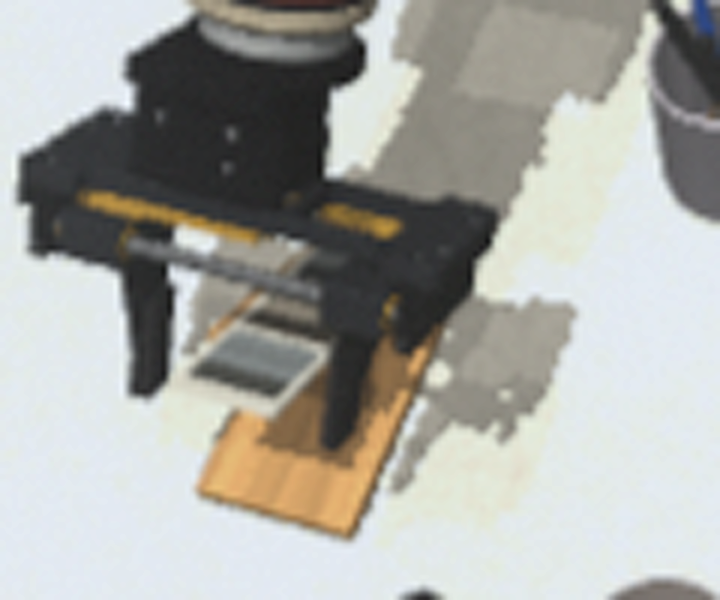

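Released, and the panel stays put. Retreat along -tool z.

Request:
send_rows:
  increments:
    - [[0, 0, 0, 0, 0, -0.5, -1], [0, 0, 0, 0, 0, -1, -1], [0, 0, 0, 0, 0, -1.5, -1], [0, 0, 0, 0, 0, -2, -1], [0, 0, 0, 0, 0, -2, -1], [0, 0, 0, 0, 0, -2, -1], [0, 0, 0, 0, 0, -2, -1], [0, 0, 0, 0, 0, -2, -1]]

```text
clock: 26.78
eef_pos: [0.4814, -0.2941, 0.2017]
tool_rot: [3.142, 0.663, 2.434]
contact_force: [-0.1, -0.8, -0.0]
width: 0.0869
```

Request:
send_rows:
  increments:
    - [[0, 5, 0, 0, 0, -2, -1], [0, 5, 0, 0, 0, -2, -1], [0, 5, 0, 0, 0, -2, -1], [0, 5, 0, 2, 2, 0, -1], [0, 5, 0, 3, 3, 0, -1], [0, 5, 0, 3, 3, 0, -1], [0, 0, 0, 0, 3, 0, -1], [0, 0, 0, 0, 0, 0, -1]]

```text
clock: 27.45
eef_pos: [0.4729, -0.1383, 0.2276]
tool_rot: [3.139, 0.139, 2.437]
contact_force: [0.4, 0.5, -0.3]
width: 0.0871
```

```bash
python3 chk.py 16; python3 - <<'E'
from h import *
import cv2
s=L("pics/s16.pkl");t=L("pics/t16.pkl")
crop(s,(130,185,210,255),9,"pics/s16b.png");crop(t,(325,175,405,245),9,"pics/t16b.png")
cv2.imwrite("pics/s16f.png",s["pixels"][:,:,::-1]);cv2.imwrite("pics/t16f.png",t["pixels"][:,:,::-1])
E
```

```text
27.55 [ 0.47124555 -0.14104319  0.22755747] [-3.1413364   0.13988678  2.43687554] [-0.32277564 -0.64923743  0.14332291] 0.08716846557500187
force in tool [-0.19297627 -0.70371581 -0.1173841 ]
to up 0.06 [-15.16907303 -11.0318461    9.63651802]
to up 0.03 [-16.66839214 -11.03513504  12.23498514]
to up 0.02 [-17.16816518 -11.03623135  13.10114084]
to up 0.01 [-17.66793822 -11.03732767  13.96729655]
to up 0 [-18.16771126 -11.03842398  14.83345226]
```

View pics/s16b.png

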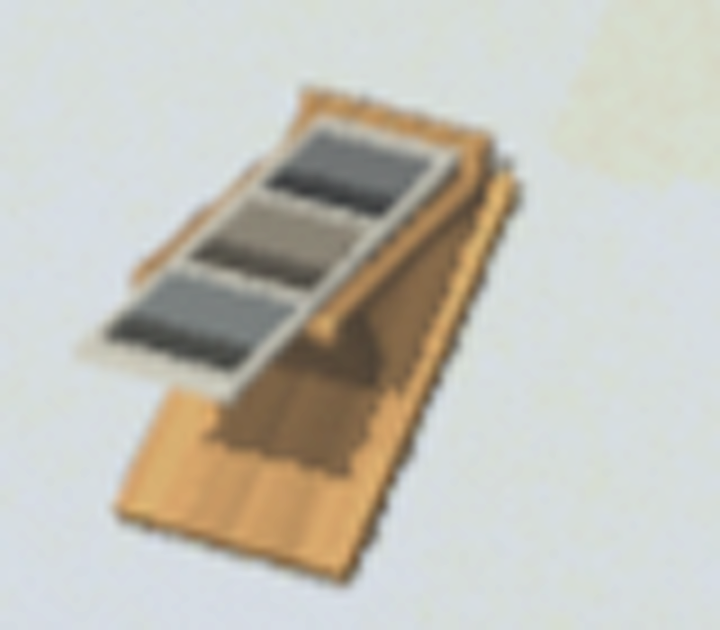

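View pics/t16b.png

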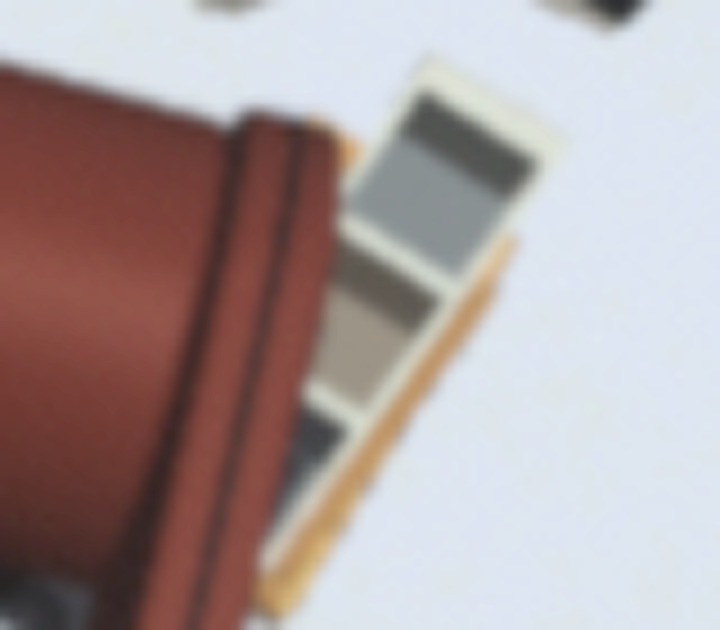

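View pics/s16f.png

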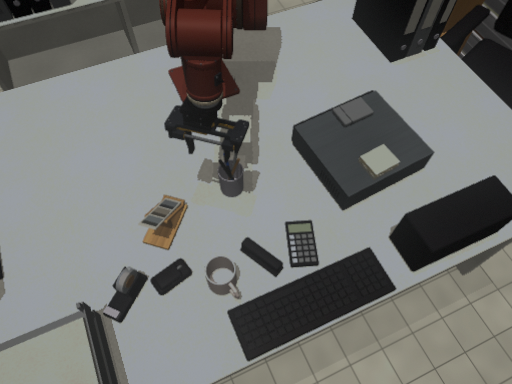

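```bash
python3 - <<'E'
from tgt import *
s=L("pics/s16.pkl");s0=L("pics/scene0.pkl");t=L("pics/t16.pkl");t0=L("pics/top0.pkl")
un=lambda p,k,o:(np.array(p,float)+.5)/k-.5+np.array(o)
fr=np.c_[rx,sy,rz]
Os=O-.006*sx
o2=Os+np.array([.0025,.0014,0])
P=onplane(s,un([(75,350),(228,402),(460,152),(322,120)],9,(130,185)),o2+rz*.003,rz)
print("panel scene",((P-o2)@fr).round(4).tolist())
B=onplane(s0,un([(120,240),(297,287)],8,(130,185)),o2,rz);print("board top scene",((B-o2)@fr).round(4).tolist())
o3=Os-np.array([.0025,.0014,0])
P=onplane(t,un([(420,55),(568,140),(265,570)],9,(325,175)),o3+rz*.003,rz);print("panel top",((P-o3)@fr).round(4).tolist())
B=onplane(t0,un([(420,118),(650,250)],12,(325,185)),o3,rz);print("board top",((B-o3)@fr).round(4).tolist())
for a,b in(((75,350),(568,140)),((228,402),(420,55))):
    p,e=two(s,un([a],9,(130,185)),t,un([b],9,(325,175)));print("tri",((p-Os)@fr).round(4),e)
E
```

```text
panel scene [[0.1703, -0.0236, 0.003], [0.1758, 0.0265, 0.003], [-0.0159, 0.0193, 0.003], [-0.0129, -0.0288, 0.003]]
board top scene [[0.1114, -0.0341, 0.0], [0.1111, 0.0307, 0.0]]
panel top [[0.1684, 0.0282, 0.003], [0.1702, -0.0223, 0.003], [-0.0041, -0.0228, 0.003]]
board top [[0.1161, 0.0334, 0.0], [0.1185, -0.0267, 0.0]]
tri [ 0.1675 -0.0242 -0.0002] 0.0028349819678511095
tri [ 0.165   0.0246 -0.0046] 0.00048561397316625
```

```bash
python3 - <<'E'
from tgt import *
a=L("pics/scene0.pkl");b=L("pics/s16.pkl")
r=(150,190,190,225)
for n,f in(("a",a),("b",b)):
    crop(f,r,10,f"pics/z{n}.png")
A=cv2.imread("pics/za.png");B=cv2.imread("pics/zb.png");cv2.imwrite("pics/z.png",np.hstack([A,B])[:, :800])
E
```

View pics/z.png

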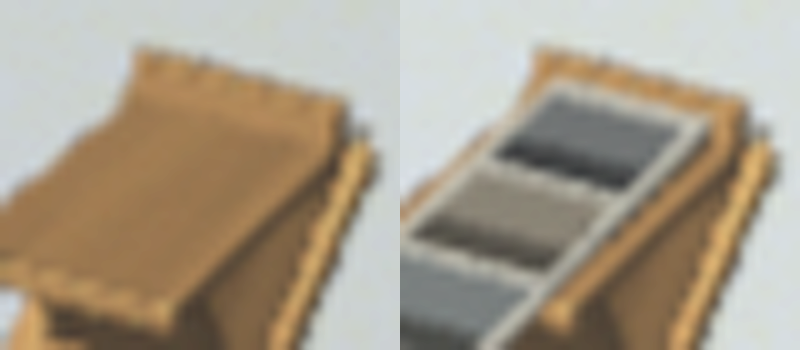

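```bash
python3 - <<'E'
from tgt import *
s=L("pics/s16.pkl")
Os=O-.006*sx
g=lambda u,v,w:((proj(s,Os+rx*u+sy*v+rz*w)-[150,190]+.5)*10-.5).round(0)[0]
for n,q in dict(foot=(0,0,0),foot3=(0,0,.003),foot6=(0,0,.006),led=(0,0,.014),ledout=(-.008,0,.014),end=(.170,0,.003),boardtop=(.115,0,0)).items():print(n,g(*q))
E
```

```text
foot [222. 126.]
foot3 [223. 117.]
foot6 [224. 108.]
led [226.  84.]
ledout [237.  75.]
end [-40. 355.]
boardtop [ 52. 281.]
```

Request:
send_rows:
  increments:
    - [[0, 0, 0, 0, 0, -2, -1], [0, 0, 0, 0, 0, -3, -1], [0, 0, 0, 2, 2.3, -1, -1], [0, 0, 0, 2.3, 2.7, 0, -1], [0, 0, 0, 2.3, 2.7, 0, -1], [0, 0, 0, 2.3, 2.7, 0, -1], [0, 0, 0, 2.3, 2.7, 0, -1], [0, 0, 0, 2.3, 2.7, 0, -1]]

```text
clock: 28.22
eef_pos: [0.4653, 0.0707, 0.2685]
tool_rot: [3.141, 0.141, 2.432]
contact_force: [0.8, -0.6, 0.0]
width: 0.0873
```

Request:
send_rows:
  increments:
    - [[0, 0, 0, 2.3, 2.7, 0, -1], [0, 0, 0, 2.3, 2.7, 0, -1], [0, 0, 0, 2.3, 2.7, 0, -1], [0, 0, 0, 2, 2.2, 0, -1], [0, 0, 0, 0, 0, 0, -1], [0, 0, 0, 0, 0, 0, -1], [0, 0, 0, 0, 0, 0, -1], [0, 0, 0, 0, 0, 0, -1]]

```text
clock: 28.88
eef_pos: [0.466, 0.2045, 0.2559]
tool_rot: [3.142, 0.14, 2.432]
contact_force: [-0.3, -0.0, -0.4]
width: 0.0869
```

```bash
python3 chk.py 17|head -1; python3 - <<'E'
from h import *
s=L("pics/s17.pkl");t=L("pics/t17.pkl")
crop(s,(130,185,200,255),8,"pics/s17b.png");crop(t,(325,175,395,245),8,"pics/t17b.png")
cv2.imwrite("pics/z17.png",np.hstack([cv2.imread("pics/s17b.png"),cv2.imread("pics/t17b.png")])[:,:])
cv2.imwrite("pics/t17f.png",t["pixels"][:,:,::-1])
E
```

```text
28.9833 [0.4660403  0.20461875 0.2560402 ] [3.14121163 0.14015834 2.43174639] [ 0.45290085 -0.20610179 -0.28851757] 0.08724792502531276
```

View pics/s17b.png

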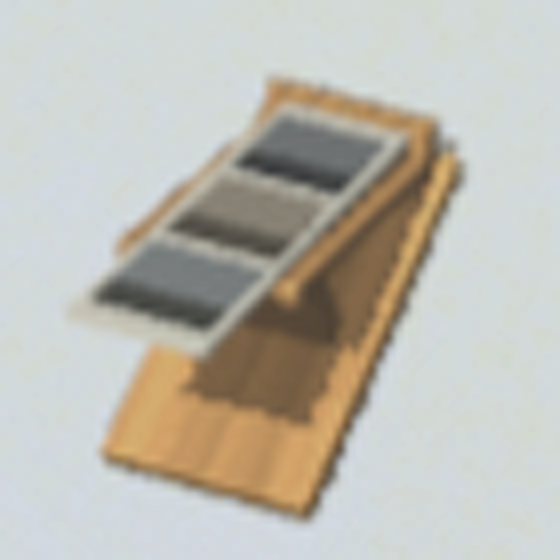

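View pics/t17b.png

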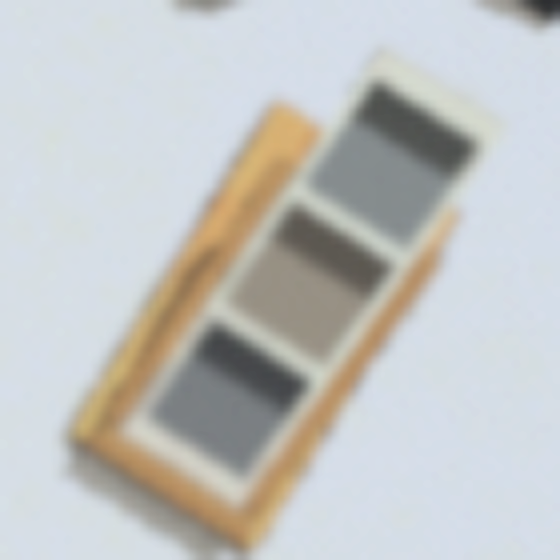

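View pics/t17f.png

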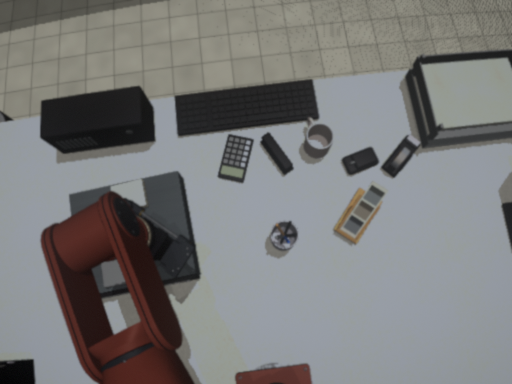

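```bash
python3 - <<'E'
from tgt import *
s=L("pics/s17.pkl");t=L("pics/t17.pkl")
un=lambda p,k,o:(np.array(p,float)+.5)/k-.5+np.array(o)
T=lambda a,b:two(s,un([a],8,(130,185)),t,un([b],8,(325,175)))
Q=[]
for n,a,b in(("upR",(70,313),(497,133)),("upL",(205,357),(378,50)),("loR",(285,105),(240,500)),("loL",(412,138),(128,425)),
  # picture corners: inner top/bottom picture
  ("p_upR",(92,299),(475,147)),("p_upL",(207,328),(380,85)),("p_loR",(290,118),(243,472)),("p_loL",(382,143),(152,405))):
    p,e=T(a,b);Q.append(p);print(n,p.round(4),round(e,4),((p-(O-.006*sx))@np.c_[rx,sy,rz]).round(4))
for k in(0,4):
    A=(Q[k]+Q[k+1])/2;B=(Q[k+2]+Q[k+3])/2;d=A-B
    print("len",np.linalg.norm(d),"elev deg",np.degrees(np.arcsin(d[2]/np.linalg.norm(d))),"dir",np.degrees(np.arctan2(d[1],d[0])))
for n,a,b in(("base far L",(105,452),(330-325+0,0)),):pass
E
```

```text
upR [ 0.5302 -0.3684  0.1216] 0.0017 [ 0.1627 -0.0246 -0.0033]
upL [ 0.5638 -0.333   0.122 ] 0.0019 [ 0.165   0.0241 -0.0046]
loR [ 0.4279 -0.2795  0.0308] 0.0031 [ 0.     -0.0234  0.0086]
loL [ 0.4602 -0.2425  0.0311] 0.0062 [0.0007 0.0256 0.0085]
p_upR [ 0.5269 -0.3606  0.1193] 0.0018 [ 0.1553 -0.0208 -0.0005]
p_upL [ 0.5525 -0.3306  0.1201] 0.0046 [0.1558 0.0186 0.0002]
p_loR [ 0.4373 -0.2802  0.0367] 0.0045 [ 0.0097 -0.0179  0.0085]
p_loL [ 0.4644 -0.252   0.0413] 0.0025 [0.0143 0.0212 0.0108]
len 0.16399279147982884 elev deg 33.62452526740514 dir -41.05523984759591
len 0.14396412620505675 elev deg 34.09092260651007 dir -41.81540375823959
```

```bash
python3 - <<'E'
from tgt import *
for nm,f in(("scene",L("pics/s17.pkl")),("top",L("pics/t17.pkl"))):
  off,k=((130,185),8) if nm=="scene" else ((325,175),8)
  Os=O-.006*sx
  def pr(h,v):
    # lower end at rest x~0 raised h, pivot at .115
    th=np.arctan2(h,.115);ux=np.cos(th)*rx-np.sin(th)*rz
    p0=Os+rz*(h+.003)+sy*v;p1=p0+ux*.170
    q=(proj(f,[p0,p1])-off+.5)*k-.5;return q
  for h in(0,.004,.008):
    for v in(.025,-.025):
      q=pr(h,v);d=q[1]-q[0];print(nm,h,v,q.round(0).tolist(),"len",np.linalg.norm(d).round(1),"ang",np.degrees(np.arctan2(d[1],d[0])).round(1))
for n,a,b in(("scene +",(412,138),(205,357)),("scene -",(285,105),(70,313)),("top +",(128,425),(378,50)),("top -",(240,500),(497,133))):
    d=np.subtract(b,a);print(n,"len",np.linalg.norm(d).round(1),"ang",np.degrees(np.arctan2(d[1],d[0])).round(1))
E
python3 - <<'E'
import sys;sys.path.insert(0,'.')
from h import *
a=L("pics/scene0.pkl");b=L("pics/s17.pkl")
for n,f in(("a",a),("b",b)): crop(f,(132,188,194,236),12,f"pics/y{n}.png")
E
```

```text
scene 0 0.025 [[401.0, 150.0], [200.0, 344.0]] len 279.3 ang 136.2
scene 0 -0.025 [[275.0, 117.0], [57.0, 305.0]] len 288.0 ang 139.4
scene 0.004 0.025 [[402.0, 141.0], [199.0, 349.0]] len 290.6 ang 134.3
scene 0.004 -0.025 [[276.0, 108.0], [57.0, 310.0]] len 298.7 ang 137.4
scene 0.008 0.025 [[403.0, 131.0], [199.0, 353.0]] len 301.9 ang 132.5
scene 0.008 -0.025 [[277.0, 98.0], [57.0, 315.0]] len 309.2 ang 135.5
top 0 0.025 [[123.0, 420.0], [378.0, 43.0]] len 455.0 ang -55.8
top 0 -0.025 [[242.0, 495.0], [506.0, 123.0]] len 456.8 ang -54.6
top 0.004 0.025 [[121.0, 424.0], [379.0, 42.0]] len 461.3 ang -56.0
top 0.004 -0.025 [[240.0, 500.0], [506.0, 121.0]] len 463.1 ang -54.9
top 0.008 0.025 [[119.0, 429.0], [379.0, 41.0]] len 467.1 ang -56.1
top 0.008 -0.025 [[238.0, 505.0], [506.0, 120.0]] len 468.8 ang -55.2
scene + len 301.3 ang 133.4
scene - len 299.1 ang 135.9
top + len 450.7 ang -56.3
top - len 448.0 ang -55.0
```

View pics/ya.png

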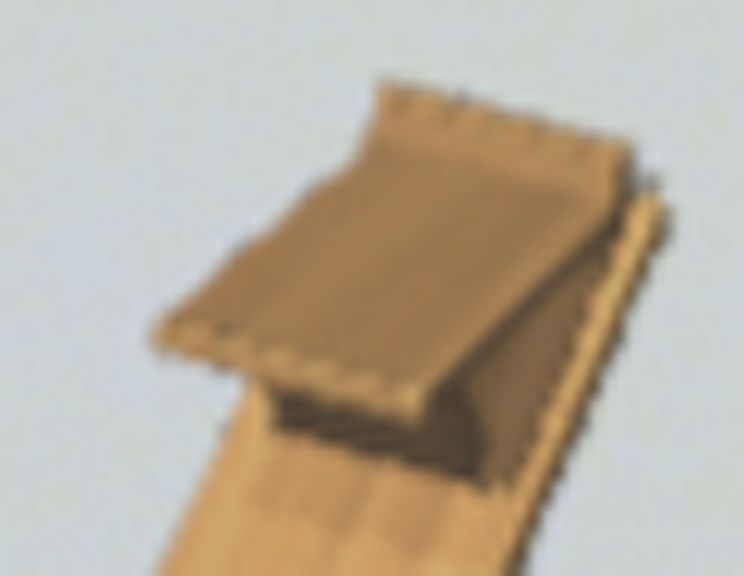

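View pics/yb.png

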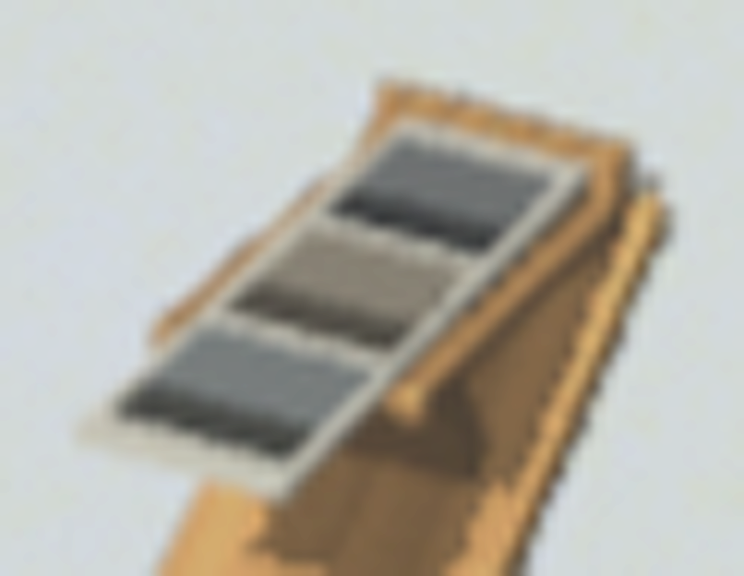

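```bash
cat > st2.py <<'E'
from workcell import *
from tgt import *
from scipy.spatial.transform import Rotation as Ro
S=state();Rc=Ro.from_euler("xyz",S["tool_rot"]);O2=O-.006*sx
print(S["clock"],S["eef_pos"],S["width"],"f",Rc.inv().apply(S["contact_force"]).round(2))
print("turn",np.degrees((Rc.inv()*Ro.from_matrix(R)).as_rotvec()).round(2))
for u in(.11,.02,.0):
  T=O2+rx*.045+rz*(.003+u)
  print(u,T.round(4),"tool now",(Rc.inv().apply(T-S["eef_pos"])*100).round(2))
E
python3 st2.py
```

```text
28.9833 [0.4660403  0.20461875 0.2560402 ] 0.08724792502531276 f [-0.43  0.14  0.35]
turn [ -0.05 -29.97  -0.17]
0.11 [ 0.4212 -0.2429  0.1407] tool now [-23.9  -36.87  15.  ]
0.02 [ 0.4633 -0.2789  0.0698] tool now [-28.4  -36.86  22.8 ]
0.0 [ 0.4727 -0.2869  0.0541] tool now [-29.4  -36.86  24.53]
```

Request:
send_rows:
  increments:
    - [[0, 0, 0, -1, -1.5, 0, 1], [0, 0, 0, -2.1, -3.1, 0, 1], [0, 0, 0, -2.1, -3.1, 0, 1], [0, 0, 0, -2.1, -3.1, 0, 1], [0, 0, 0, -2.1, -3.1, 0, 1], [0, 0, 0, -2.1, -3.1, 0, 1], [0, 0, 0, -2.1, -3.1, 0, 1], [0, 0, 0, -2.1, -3.1, 0, 1]]
  newtons: 30

```text
clock: 29.65
eef_pos: [0.4322, -0.0738, 0.2782]
tool_rot: [3.141, 0.141, 2.433]
contact_force: [0.5, 0.6, 0.6]
width: 0.0417
```

Request:
send_rows:
  increments:
    - [[0, 0, 0, -2.1, -3.1, 0, 1], [0, 0, 0, -2.1, -3.1, 0, 1], [0, 0, 0, -2.1, -3.1, 0, 1], [0, 0, 0, -2, -3, 0, 1], [0, -5, 0, -1, -1.4, 0, 1], [0, -6, 0, 0, 0, 0, 1], [0, -6, 0, 0, 0, 0, 1], [0, -6, 0, 0, 0, 0, 1]]

```text
clock: 30.32
eef_pos: [0.4134, -0.2371, 0.2912]
tool_rot: [-3.141, 0.547, 2.431]
contact_force: [-1.4, 1.0, 0.5]
width: 0.0009
```

Request:
send_rows:
  increments:
    - [[0, -5, 0, 0, 0, 0, 1], [0, -2, 0, 0, 0, 0, 1], [0, 0, 0, 0, 0, 0, 1], [0, 0, 0, 0, 0, 0, 1], [0, 0, 0, 0, 0, 0, 1], [0, 0, 0, 0, 0, 0, 1], [0, 0, 0, 0, 0, 0, 1], [0, 0, 0, 0, 0, 0, 1]]

```text
clock: 30.98
eef_pos: [0.4142, -0.2356, 0.2906]
tool_rot: [-3.142, 0.662, 2.434]
contact_force: [0.2, -0.3, -0.1]
width: 0.0003
```

```bash
python3 st2.py
```

```text
30.9833 [ 0.41415605 -0.23558078  0.29061484] 0.00028173732243796305 f [-0.19 -0.12  0.28]
turn [-0.04 -0.05 -0.04]
0.11 [ 0.4212 -0.2429  0.1407] tool now [ 8.42 -0.1  12.44]
0.02 [ 0.4633 -0.2789  0.0698] tool now [ 8.41 -0.1  21.44]
0.0 [ 0.4727 -0.2869  0.0541] tool now [ 8.41 -0.09 23.44]
```

Go to about 20 mm over the lower part of the panel.

Request:
send_rows:
  increments:
    - [[0, 0, 0, 1, 0, 1.5, 1], [0, 0, 0, 2, 0, 2.5, 1], [0, 0, 0, 2, 0, 3, 1], [0, 0, 0, 2, 0, 3, 1], [0, 0, 0, 1.2, -0.1, 3, 1], [0, 0, 0, 0.2, 0, 2.5, 1], [0, 0, 0, 0, 0, 2, 1], [0, 0, 0, 0, 0, 1.5, 1]]

```text
clock: 31.65
eef_pos: [0.4517, -0.269, 0.0865]
tool_rot: [-3.142, 0.66, 2.434]
contact_force: [0.6, -0.2, 0.1]
width: 0.0004
```

Request:
send_rows:
  increments:
    - [[0, 0, 0, 0, 0, 1, 1], [0, 0, 0, 0, 0, 1, 1], [0, 0, 0, 0, 0, 0.4, 1], [0, 0, 0, 0, 0, 0, 1], [0, 0, 0, 0, 0, 0, 1], [0, 0, 0, 0, 0, 0, 1], [0, 0, 0, 0, 0, 0, 1], [0, 0, 0, 0, 0, 0, 1]]

```text
clock: 32.32
eef_pos: [0.4634, -0.2788, 0.0709]
tool_rot: [3.142, 0.665, 2.434]
contact_force: [0.2, 0.4, -0.4]
width: 0.0006
```

```bash
python3 st2.py; python3 chk.py 18|head -1
```

```text
32.3167 [ 0.46338829 -0.27876125  0.07094775] 0.0005661609995235306 f [0.34 0.41 0.2 ]
turn [-0.02  0.08 -0.03]
0.11 [ 0.4212 -0.2429  0.1407] tool now [ 0.05 -0.02 -8.91]
0.02 [ 0.4633 -0.2789  0.0698] tool now [ 0.07 -0.02  0.09]
0.0 [ 0.4727 -0.2869  0.0541] tool now [ 0.07 -0.02  2.09]
32.4167 [ 0.46331568 -0.27873197  0.0707593 ] [3.14155906 0.66428667 2.43409025] [-0.52352466 -0.07700258  0.29973638] 0.0004693339343617841
```

View pics/s18.png

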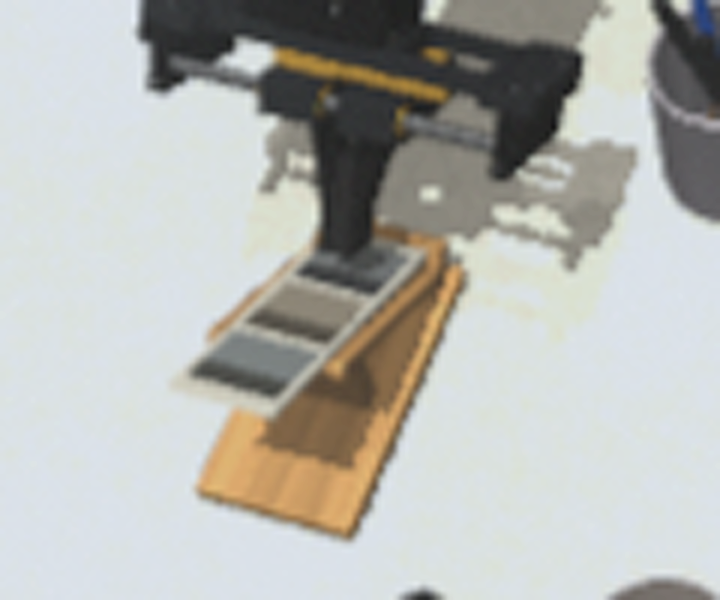

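Request:
send_rows:
  increments:
    - [[0, 0, 0, 0, 0, 0.4, 1], [0, 0, 0, 0, 0, 0.4, 1], [0, 0, 0, 0, 0, 0.3, 1], [0, 0, 0, 0, 0, 0.1, 1], [0, 0, 0, 0, 0, 0.1, 1], [0, 0, 0, 0, 0, 0, 1], [0, 0, 0, 0, 0, 0, 1], [0, 0, 0, 0, 0, 0, 1]]

```text
clock: 33.08
eef_pos: [0.4692, -0.2838, 0.0599]
tool_rot: [3.142, 0.663, 2.434]
contact_force: [-0.2, -0.5, -0.3]
width: 0.0005
```

```bash
python3 st2.py|grep -v turn
```

```text
33.0833 [ 0.46920528 -0.28383176  0.0598566 ] 0.0005185257027773424 f [ 0.08 -0.5   0.34]
0.11 [ 0.4212 -0.2429  0.1407] tool now [-1.000e-02 -1.000e-02 -1.026e+01]
0.02 [ 0.4633 -0.2789  0.0698] tool now [-0.01 -0.01 -1.26]
0.0 [ 0.4727 -0.2869  0.0541] tool now [-0.01 -0.01  0.74]
```

Request:
send_rows:
  increments:
    - [[0, 0, 0, 0, 0, 0.1, 1], [0, 0, 0, 0, 0, 0.1, 1], [0, 0, 0, 0, 0, 0.1, 1], [0, 0, 0, 0, 0, 0, 1], [0, 0, 0, 0, 0, 0, 1], [0, 0, 0, 0, 0, 0, 1], [0, 0, 0, 0, 0, 0, 1], [0, 0, 0, 0, 0, 0, 1]]

```text
clock: 33.75
eef_pos: [0.4706, -0.2851, 0.0576]
tool_rot: [3.142, 0.663, 2.434]
contact_force: [0.1, -0.3, 1.3]
width: 0.0006
```

```bash
python3 st2.py|grep -v turn
```

```text
33.75 [ 0.47063557 -0.28505396  0.05757079] 0.0006014518110603713 f [-0.98 -0.11 -0.84]
0.11 [ 0.4212 -0.2429  0.1407] tool now [-0.000e+00 -1.000e-02 -1.055e+01]
0.02 [ 0.4633 -0.2789  0.0698] tool now [-0.   -0.01 -1.55]
0.0 [ 0.4727 -0.2869  0.0541] tool now [-0.   -0.01  0.45]
```

Request:
send_rows:
  increments:
    - [[0, 0, 0, 0, 0, 0.1, 1], [0, 0, 0, 0, 0, 0.1, 1], [0, 0, 0, 0, 0, 0, 1], [0, 0, 0, 0, 0, 0, 1], [0, 0, 0, 0, 0, 0, 1], [0, 0, 0, 0, 0, 0, 1], [0, 0, 0, 0, 0, 0, 1], [0, 0, 0, 0, 0, 0, 1]]

```text
clock: 34.42
eef_pos: [0.4716, -0.2859, 0.056]
tool_rot: [3.142, 0.663, 2.434]
contact_force: [-0.3, -0.4, -1.3]
width: 0.0005
```

```bash
python3 st2.py|grep -v turn
```

```text
34.4167 [ 0.47156371 -0.28585901  0.05597398] 0.0004985127085107659 f [ 0.71 -0.52  1.05]
0.11 [ 0.4212 -0.2429  0.1407] tool now [-0.000e+00 -1.000e-02 -1.076e+01]
0.02 [ 0.4633 -0.2789  0.0698] tool now [-0.   -0.01 -1.76]
0.0 [ 0.4727 -0.2869  0.0541] tool now [-0.   -0.01  0.24]
```

Request:
send_rows:
  increments:
    - [[0, 0, 0, 0, 0, 0.1, 1], [0, 0, 0, 0, 0, 0.1, 1], [0, 0, 0, 0, 0, 0, 1], [0, 0, 0, 0, 0, 0, 1], [0, 0, 0, 0, 0, 0, 1], [0, 0, 0, 0, 0, 0, 1], [0, 0, 0, 0, 0, 0, 1], [0, 0, 0, 0, 0, 0, 1]]

```text
clock: 35.08
eef_pos: [0.4723, -0.2865, 0.0549]
tool_rot: [-3.141, 0.663, 2.434]
contact_force: [-9.1, 6.2, 9.5]
width: 0.0003
```

```bash
python3 st2.py|grep -v turn
```

```text
35.0833 [ 0.47231895 -0.28648078  0.05491882] 0.0002871761248103437 f [  2.79  -1.22 -14.21]
0.11 [ 0.4212 -0.2429  0.1407] tool now [  0.02  -0.02 -10.9 ]
0.02 [ 0.4633 -0.2789  0.0698] tool now [ 0.01 -0.01 -1.9 ]
0.0 [ 0.4727 -0.2869  0.0541] tool now [ 0.01 -0.01  0.1 ]
```

Request:
send_rows:
  increments:
    - [[0, 0, 0, 0, 0, -0.2, 1], [0, 0, 0, 0, 0, -0.5, 1], [0, 0, 0, 0, 0, -1.5, 1], [0, 0, 0, 0, 0, -2.5, 1], [0, 0, 0, 0, 0, -3, 1], [0, 0, 0, 0, 0, -3, 1], [0, 0, 0, 0, 0, -3, 1], [0, 0, 0, 0, 0, -3, 1]]

```text
clock: 35.75
eef_pos: [0.3934, -0.2189, 0.1871]
tool_rot: [3.141, 0.662, 2.434]
contact_force: [0.5, -0.9, 0.3]
width: 0.0003
```

Request:
send_rows:
  increments:
    - [[0, 5, 0, 0, 0, -3, 1], [0, 5, 0, 0, 0, -3, 1], [0, 5, 0, 0, 0, -2, 1], [0, 5, 0, 0, 0, 0, 1], [0, 5, 0, 1, 1.5, 0, 1], [0, 5, 0, 2, 3, 0, 1], [0, 0, 0, 2, 3, 0, 1], [0, 0, 0, 2, 3, 0, 1]]

```text
clock: 36.42
eef_pos: [0.3772, -0.066, 0.2395]
tool_rot: [-3.141, 0.137, 2.432]
contact_force: [1.0, -0.5, -1.1]
width: 0.0003
```

Request:
send_rows:
  increments:
    - [[0, 0, 0, 2, 3, 0, 1], [0, 0, 0, 2, 3, 0, 1], [0, 0, 0, 2, 3, 0, 1], [0, 0, 0, 2, 3, 0, 1], [0, 0, 0, 2, 3, 0, 1], [0, 0, 0, 2, 3, 0, 1], [0, 0, 0, 2, 3, 0, 1], [0, 0, 0, 0, 0, 0, 1]]

```text
clock: 37.08
eef_pos: [0.4074, 0.1882, 0.2197]
tool_rot: [3.14, 0.137, 2.439]
contact_force: [-0.6, -0.6, 1.0]
width: 0.0003
```

```bash
python3 st2.py|head -1; python3 chk.py 19|head -1;python3 - <<'E'
from h import *
s=L("pics/s19.pkl");t=L("pics/t19.pkl")
crop(s,(132,188,194,236),12,"pics/yc.png");crop(t,(325,175,395,245),8,"pics/t19b.png")
E
```

```text
37.0833 [0.40743672 0.18821199 0.21965695] 0.0003055006043016688 f [-0.08 -0.79 -1.  ]
37.1833 [0.40744112 0.18408159 0.2199268 ] [-3.14023239  0.13857736  2.43784455] [ 0.00421454 -0.75730249 -0.34455204] 0.00010949601679281816
```

View pics/yc.png

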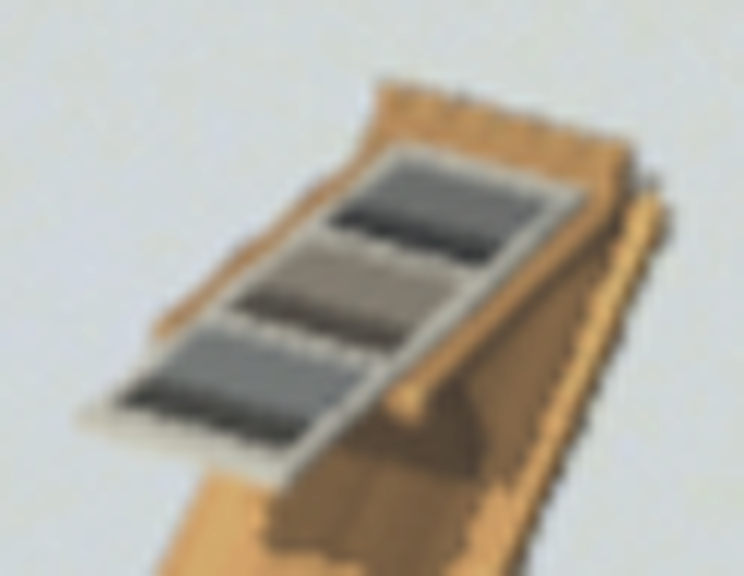

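View pics/t19b.png

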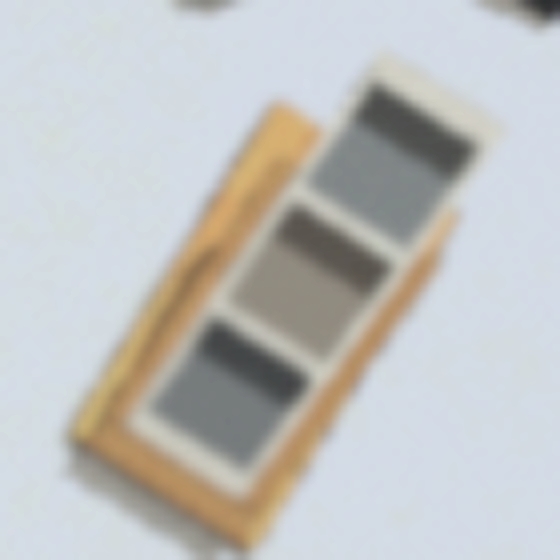

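```bash
python3 - <<'E'
from workcell import *
from h import *
s0=L("pics/scene0.pkl")["pixels"].astype(int);s=L("pics/s19.pkl")["pixels"].astype(int)
d=(abs(s-s0).max(2)>60).astype(np.uint8);n,_,st,_=cv2.connectedComponentsWithStats(d)
print([tuple(map(int,q)) for q in st[1:] if q[4]>25])
print(hand_in())
E
```

```text
[(276, 0, 75, 106, 3877), (216, 9, 34, 59, 1395), (162, 16, 14, 20, 139), (232, 53, 32, 21, 265), (0, 75, 31, 48, 660), (218, 97, 29, 18, 290), (282, 102, 25, 19, 97), (370, 128, 10, 15, 43), (349, 133, 19, 16, 55), (333, 139, 20, 16, 48), (49, 141, 57, 28, 133), (326, 144, 10, 14, 37), (34, 166, 15, 12, 95), (142, 219, 14, 6, 47)]
the job is handed in; nothing more can be done
None
```

The panel is on the stand, pictures up and released, with its lower end on the ledge and its back flat on the board. I handed the job in at about 37 s on the clock; no verdict is reported.

**What I did:** I drew the panel about 91 mm with shut fingertips pressed at about 10 N, until its end stuck out about 49 mm past the case edge. I then gripped it across its width and carried it to the stand. There I tilted it to 38°, lowered it onto the board, slid it down until the ledge stopped it, and let go.

**What needed mending:** After the release the pictures showed the lower end standing a few mm off the board, about 2–4° out. I pressed it down lightly with the shut fingertips, about 14 N at the peak, and it seated.

**Last checks:**
- **Flatness:** in the scene view the panel's long edges run within about 1° of the board's edges.
- **Ledge:** the lower end sits at the ledge to within about 2 mm, as far as the pictures resolve.
- **Centring:** the side margins at the lower end look about equal. An earlier measurement put the panel up to about 5 mm off centre and up to about 2° off straight.
- **Bystanders:** comparing the first and last scene pictures showed no change where the other things on the desk stand. The small changed patches on the case matched the panel's old place and the arm's shadow.

**What disagreed:** The two cameras differ from each other by 3–4 mm. The slope foot also came out 5–8 mm further forward than I had assumed, so I relied on the contact forces for the final seating.

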